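Park the fence plunger and close the fence on a carton

ROBOT

A 6-joint arm with a two-finger parallel gripper is mounted at the origin on the work surface. World frame = base frame: x ahead of the robot, y to its left, z up, the work surface at z = 0. Lengths are in mm, angles in rad, forces in N, time in s.
With the tool pointing down it reaches from about 400 to 925 mm from the base axis. Payload 3.4 kg.
Tool frame: the origin (TCP) lies at the very end of the fingers, on their centre line; the grasp point (between the pads) lies 19 mm behind it; x points along the fingers, y is the direction in which the jaws open and shut, and the axes are right-handed (so a half turn about x gives the same grasp; the last joint's range is limited). The gripper opens to 85 mm and grips with 20 to 120 N. Pads are 22 mm wide; open, the fingers measure 114 mm over their backs; the gripper's body (76 mm by 85 mm) begins 54 mm behind the grasp point. The pads swing forward as they close: fully open they stand 13 mm farther back than shut.
Start: joints at [-1.347, 0.307, 1.506, -0, 1.328, -0.073], TCP at [168.691, -549.704, 196.005] pointing down, gripper open.
Joint ranges: [-3.12, 3.12], [-1.05, 2.28], [0.14, 2.33], [-1.42, 4.57], [0.1, 2.73], [-2.68, 2.68]. Speed limits (rad/s): [2.57, 2.57, 3.14, 3.14, 3.14, 3.14].

INTERFACE

Orientations are given as a 3x3 rotation matrix whose columns are the frame's x, y, z axes.
In Python, from station import robot gives the robot as it stands.
- The arm moves only by the tool apply_moves, never from a script. Its argument "commands" is a list of rows, each an object with "fingers": the closure, from -1 (fully open) to 1 (shut); "linear": the shift along the tool's x, y, z each as a share of 0.1 m, from -1 to 1, a list of three; "twist": the turn about the tool's x as a share of 60 degrees, from -1 to 1. A call has 1 to 5 rows; each row shifts and turns the commanded pose from where the row before left it, along the tool's axes as they then stand; what a row does not reach is not made up. A row lasts 1/12 s, in which the tool goes at most 41.7 mm and 7.16 degrees, less where a joint would pass 70% of its speed; a pose out of reach is approached as far as the arm can. A call with a number of a shift or a turn outside -1 to 1 is refused whole. A call with a gripper value outside its range is refused whole. The fingers move at their own pace and stop on an object; the grip force is fixed at half the most. Time passes only in rows, so rows that do not move let the fingers close. It gives the time, the measured TCP pose, the force and the opening at its end, in the units of the state.
- robot.state(): the state, without advancing time (a new reading comes with each control period).
- robot.read_camera(name): name is "side" or "top" or "wrist"; returns a dict with "image" (420x560x3 uint8, blue, green, red), "z_map" (420x560 float32, mm along the optical axis (not along the pixel's ray), 0 where there is no reading), "fov_y" (degrees; the focal length in pixels is half the picture's height over the tangent of half this angle, whatever the lens; pixels are square), "cx", "cy" (the principal point, pixels), "rvec" (rotation vector, rad) and "tvec" (3), from world to camera coordinates, as OpenCV has them; the wrist camera has in their place "mount" (4x4, takes a point from camera to tool coordinates, whose origin is the TCP and whose axes are the tool frame's). Camera axes: x right, y down, z forward; pixel columns grow to the right and rows downward; lengths in mm; the calibration is good to about 2 mm. A picture is of the moment at which its call begins: read the wrist's pose just before it.
- robot.close_job(): hands the job in, once; it reports no verdict.
Trained networks look in a picture, given as the dict that the camera call returned (one of the last four; its "shot" number tells which), for a name from the list of things; names that differ only in an ending like _2 or _b are one class to them, and where a whole thing is asked for, a point or a joint stands for the part that bears it (a point fixed in the world has none). Each returns a list of dicts, best first, with "conf" (0 to 1); they miss things now and then, are a little off and sometimes report something else, mostly with a low value. They report only what shows in the picture. A call takes as long as a camera call.
- robot.spot_in(label, picture): "extent" ([left, top, width, height] in pixels, round what is visible of it).
- robot.trace(label, picture): "pixels" (420x560 bool, what is visible of it) and "extent" ([left, top, width, height] in pixels, round what is visible of it).
- robot.pinpoint(label, picture): "at" ([column, row] in pixels: a listed point, or the origin of a listed thing).
The state is a dict: "clock": time; "joints": joint angles; "qd": joint speeds; "tau": joint torques, N m; "tcp_pos": TCP position; "tcp_rot": TCP orientation; "wrist_force": force on the tool from outside, world axes, zero at the start; "ft_torque": the same for the moment, N m; "grip_width": opening from 0.0 (shut) to 1.0 (fully open).
Only numpy, scipy, OpenCV 4.12 (cv2) and the standard library are available. Lean on these libraries where they do the work, as an engineer would, in place of code of your own. Each camera call takes 0.05 s, during which the arm holds its last target.

TASK

The sliding fence of the packing bench is locked by its spring plunger: pull the black T-handle straight up, twist it counterclockwise and let it settle into its rest notch so that it stays retracted by itself. Then slide the fence along its rail until it rests gently against the sealed carton, without shoving the carton, and let go; do not yank the plunger hard against its end stop, force it down beside the notch or let it snap back, and leave the other things on the bench alone.

Things in the scene. Friction and masses are not known exactly. Their poses are not given: they have to be found in the camera images.
- rail: Aluminium rail fixed to the bench, 50 wide (x), 420 long (y), 20 mm high; origin at the centre of its underside. The fence carriage slides along its +y axis, towards the carton. The rail's place and yaw vary.
- carriage (a joint): Travel of the steel carriage (72 x 90 mm, its top 45 mm above the bench) along the rail's +y, in m: 0 at the start (plunger in its hole: locked), at most 0.15. Sliding friction about 4 N. The plunger axis stands at rail x = 0, y = -0.09 m + travel. The carton needs 0.05 to 0.11 m of travel.
- plunger (a joint): Lift of the spring plunger, m: 0 = down, tip 6 mm deep in the rail. The spring pulls down with 6 N at 0, 0.3 N more per mm. 0.012 = cross pin lies in the rest notch; above 0.017 it passes over the lips beside the notch; 0.022 = hard end stop. Dropped beside the notch the pin lies at 0.017 (on a lip) or at 0.008 or less (on the collar or back in the slot): not parked.
- tee (a joint): Twist of the T-handle about the vertical plunger axis, rad: 0 at the start, positive counterclockwise from above, end stop 1.8. The rest notch lies at a twist of 0.85 to 1.45 that differs each time and is not measured: find it by feel or by eye. The pin has about 0.09 rad of play either way in it. At lifts below 0.008 the pin is in its slot and cannot turn.
- handle_grip (a point): On the plunger axis, inside the T-handle, a black bar 56 mm long (its x axis), 14 thick (its y axis), 28 mm tall; 7 mm under the bar's top, 96 mm above the bench when down. At the start the bar points along the rail's x axis, across the rail. The ring's lips end 8 mm under the bar when it is down. Grip it across the 14 mm; a lift of 19 to 20 mm clears the lips.
- handle: The T-handle with its cross pin, one piece; origin on the plunger axis at the carriage's top level when down, x along the bar.
- collar: Slotted steel collar, 24 mm square, 13.5 mm high, on top of the carriage; origin on the plunger axis. It has the cross pin's slot and the end stop. Round it is a brass ring, 50 mm across, that carries the rest notch: on each side of the axis two upright lips, 5 mm high, with an 8 mm gap between them. They reach about 0.55 rad either side of the notch. The pin is 40 mm long, along the bar.
- fence: Aluminium fence bolted to the carriage, an upright plate 150 mm long (rail x, from 26 to 176 mm), 8 thick, 75 mm high, from 6 to 81 mm above the bench; its origin is on the plunger axis 22 mm above the bench. Its working face is 60 mm from that axis towards the carton (+y).
- fence_face (a point): Point on the fence's working face; y axis square to the face, pointing to the carton.
- carton: Sealed cardboard carton of bottles, 180 x 180 x 120 mm, 4 to 5 kg, square with the rail; origin at the centre of its underside.
- carton_face (a point): Centre of the carton's face that the fence is to meet, 60 mm above the bench; its y axis points into the carton, as the rail's does.
- bottle1: Brown glass bottle, 61 mm diameter, 230 mm tall, standing; origin under its centre. Leave alone.
- bottle2: Another such bottle, standing. Leave alone.
- bottle3: Another such bottle, standing. Leave alone.
- tape_gun: Tape dispenser with a 100 mm roll, 75 mm high. Leave alone.
- tape_roll: Roll of tape lying flat, 100 mm diameter, 48 mm high. Leave alone.
- brush: Hand brush lying down. Leave alone.
- mug: White mug, 90 mm high. Leave alone.

How it is judged:
By the outcome, as a careful person would: the job done as asked, in the order asked, and still so for the second after the job is handed in, with the robot touching nothing.
It also fails if it takes over 58 s, if anything falls off the work surface, if the arm or the gripper's body presses on something with over 40 N, if the wrist force passes 120 N, or if a joint passes its speed limit or range.

## Working session

There is one attempt and no reset: what is moved stays moved. The work goes in short steps, Python scripts to look and compute and a tool call to move; the robot and the scene stay as the last step left them, time stands still between calls to the robot, and variables do not carry over. Pictures are saved under pics/ and viewed, and the job is handed in when it is done.

Besides the shell and the picture viewer there is one more tool, called after "Request:" by a JSON object that holds its "fn" and its "kwargs", one argument or row to a line. apply_moves: Moves the arm, as the interface text tells. Shift numbers are shares of 0.1 m and turn numbers shares of 60 degrees, none past 1 either way. Its arguments: {"type":"object","properties":{"commands":{"type":"array","items":{"type":"object","properties":{"fingers":{"type":"number"},"linear":{"type":"array","items":{"type":"number"}},"twist":{"type":"number"}}}}},"required":["commands"]}

```bash
mkdir -p pics; ls; cat > h.py <<'E'
import numpy as np,cv2
from station import robot
def foc(p): return 210/np.tan(np.radians(p["fov_y"])/2)
def cam2world(p,st=None):
    if "mount" in p:
        T=np.eye(4);T[:3,:3]=np.array(st["tcp_rot"]);T[:3,3]=st["tcp_pos"]
        return T@np.array(p["mount"])
    R=cv2.Rodrigues(np.array(p["rvec"],float))[0];t=np.array(p["tvec"],float).ravel()
    T=np.eye(4);T[:3,:3]=R.T;T[:3,3]=-R.T@t;return T
def ray(p,uv,T):
    f=foc(p);d=np.array([(uv[0]-p["cx"])/f,(uv[1]-p["cy"])/f,1.]);return T[:3,3],T[:3,:3]@d
def atz(p,uv,T,z):
    o,d=ray(p,uv,T);return o+d*(z-o[2])/d[2]
def cloud(p,T):
    f=foc(p);v,u=np.mgrid[0:420,0:560];z=p["z_map"]
    c=np.stack([(u-p["cx"])/f*z,(v-p["cy"])/f*z,z],-1);return c@T[:3,:3].T+T[:3,3]
E
python3 - <<'E'
from h import *
for n in("top","side","wrist"):
    st=robot.state();p=robot.read_camera(n);cv2.imwrite(f"pics/a_{n}.png",p["image"])
    T=cam2world(p,st);print(n,p["fov_y"],T.round(2).tolist())
    for l,z in(("handle_grip",96),("carton_face",60),("rail",0),("carton",0),("fence_face",None),("collar",45),("handle",45)):
        r=robot.pinpoint(l,p)[:1]
        for q in r: print(l,q["conf"],np.round(q["at"],1),atz(p,q["at"],T,z if z is not None else 45).round(1))
print(st["clock"],np.array(st["tcp_rot"]).round(3).tolist(),st["wrist_force"],st["grip_width"])
E
```

```text
pics
top 51.947917858435765 [[-0.01, -0.99, 0.13, 278.26], [-1.0, 0.01, 0.02, -20.61], [-0.02, -0.13, -0.99, 1563.25], [0.0, 0.0, 0.0, 1.0]]
handle_grip 0.68 [242.1 248.2] [339.2 100.1  96. ]
carton_face 0.64 [243.7 166.5] [631.3  96.6  60. ]
rail 0.62 [268.8 204. ] [503.5   9.6   0. ]
carton 0.73 [223.7 178.3] [601.9 175.5   0. ]
fence_face 0.68 [243.6 247. ] [345.5  99.   45. ]
handle 0.54 [294.8 193.8] [532.4 -84.4  45. ]
side 55.12799840190189 [[-0.73, -0.51, 0.46, -58.95], [-0.69, 0.55, -0.47, 570.44], [-0.01, -0.66, -0.75, 977.46], [0.0, 0.0, 0.0, 1.0]]
handle_grip 0.45 [286.5 185.8] [524.4 -74.5  96. ]
rail 0.66 [272.8 222.5] [510.2   3.7  -0. ]
carton 0.8 [212.2 241.5] [593.2 182.4   0. ]
fence_face 0.65 [245.  192.7] [634.8   1.3  45. ]
collar 0.43 [285.2 197.5] [526.1 -70.7  45. ]
handle 0.7 [283.8 199.5] [523.5 -61.4  45. ]
wrist 69.44098589480404 [[0.29, -0.91, -0.29, 241.25], [-0.96, -0.28, -0.09, -526.69], [-0.0, 0.3, -0.95, 374.07], [0.0, 0.0, 0.0, 1.0]]
0.8 [[0.0, 0.293, -0.956], [-0.0, -0.956, -0.293], [-1.0, 0.0, 0.0]] [ 0.82969814  0.98591647 -0.18282285] 1.0028851793399842
```

View pics/a_top.png

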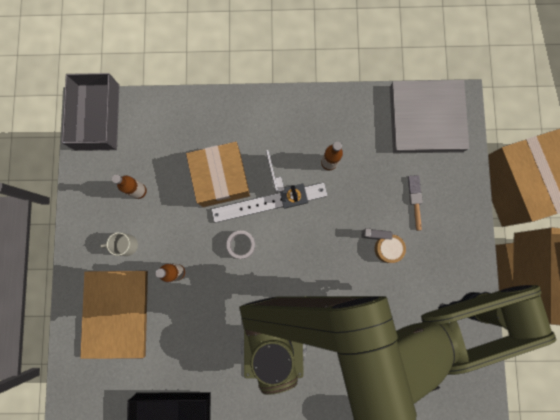

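View pics/a_side.png

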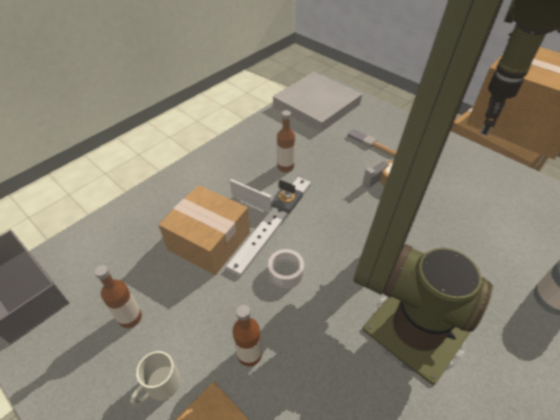

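```bash
python3 - <<'E'
from h import *
p=robot.read_camera("top");T=cam2world(p);C=cloud(p,T)
for l in("rail","fence","carton","handle_grip","carriage"):
    r=robot.trace(l,p)[:2]
    for q in r:
        P=C[q["pixels"]];P=P[P[:,2]>-20]
        if len(P)<5: continue
        print(l,q["conf"],np.round(q["extent"]),len(P),P.mean(0).round(),np.percentile(P[:,2],[5,50,95]).round(1),cv2.minAreaRect(P[:,:2].astype(np.float32)))
for b in("bottle1",):
    for q in robot.trace(b,p):
        P=C[q["pixels"]];print(b,q["conf"],q["extent"],np.median(P,0).round(),P[P[:,2]>200][:,:2].mean(0).round() if (P[:,2]>200).any() else None)
cv2.imwrite("pics/b.png",cv2.resize(p["image"][120:260,180:380],None,fx=4,fy=4,interpolation=2))
E
```

```text
rail 0.96 [211. 152. 115.  69.] 2010 [517.  -0.  36.] [11.1 21.1 81.7] ((505.00299072265625, 10.80474853515625), (309.01873779296875, 337.80133056640625), 55.435302734375)
fence 0.62 [267. 154.  16.  39.] 235 [595. -12.  55.] [-1.8 56.8 82.3] ((610.27490234375, -12.987346649169922), (141.5139923095703, 32.63172149658203), 15.43990707397461)
carton 0.83 [190. 144.  57.  65.] 2937 [591. 181. 116.] [ 60.2 118.1 123.7] ((466.8903503417969, 150.19989013671875), (464.58917236328125, 207.8189239501953), 18.06108856201172)
carton 0.74 [296. 186.   0.  20.] 74 [525. -79.  97.] [ 74.6 101.2 105.2] ((527.4915161132812, -81.44778442382812), (55.01142883300781, 17.92836570739746), 12.235199928283691)
handle_grip 0.65 [292. 188.   7.  13.] 79 [527. -79.  97.] [ 59.  101.2 105.3] ((527.7092895507812, -81.32728576660156), (55.64111328125, 18.31232452392578), 11.231924057006836)
handle_grip 0.29 [264. 150.  20.  45.] 219 [593. -13.  61.] [ 7.7 59.1 82.4] ((617.986083984375, -12.853584289550781), (156.80712890625, 30.2048282623291), 12.861242294311523)
carriage 0.64 [267. 152.  38.  57.] 720 [545. -58.  61.] [ 24.1  47.9 101.8] ((486.5105285644531, -66.16276550292969), (406.4880676269531, 128.6341094970703), 5.221217632293701)
bottle1 0.8 [114.2, 175.6, 34.1, 22.3] [551. 478. 142.] [544. 462.]
bottle1 0.77 [153.6, 266.1, 29.0, 17.1] [261. 331. 149.] [262. 331.]
bottle1 0.75 [319.8, 142.1, 24.5, 26.8] [ 643. -207.  144.] [ 648. -210.]
bottle1 0.63 [290.4, 188.1, 9.0, 10.8] [526. -79. 102.] None
```

View pics/b.png

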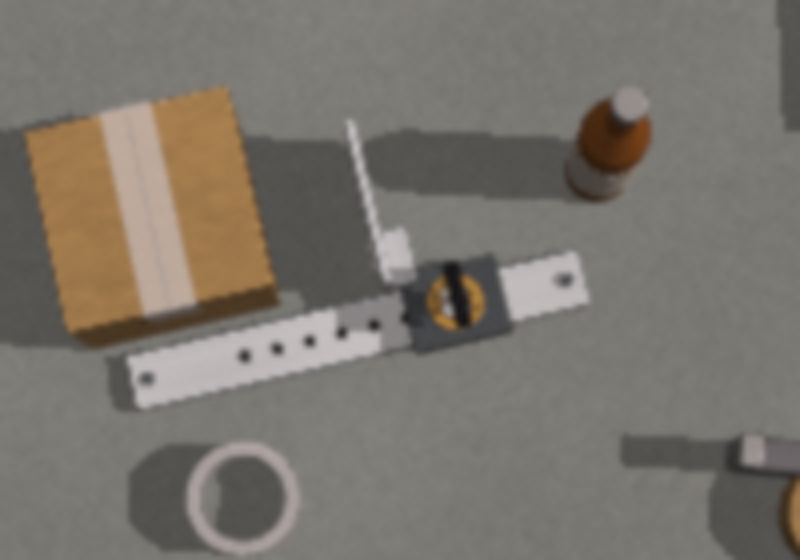

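Request:
{"fn": "apply_moves", "kwargs": {
  "commands": [
    {"fingers":-1,"linear":[-0.06,-0.215,-0.302],"twist":0.0},
    {"fingers":-1,"linear":[-0.06,-0.215,-0.302],"twist":0.0},
    {"fingers":-1,"linear":[-0.06,-0.215,-0.302],"twist":0.0},
    {"fingers":-1,"linear":[-0.06,-0.215,-0.302],"twist":0.0},
    {"fingers":-1,"linear":[-0.06,-0.215,-0.302],"twist":0.0}
  ]
}}

```text
clock: 1.97
tcp_pos: [282.1, -401.2, 226.3]
tcp_rot: [[0.0, 0.293, -0.956], [0.0, -0.956, -0.293], [-1.0, 0.0, -0.0]]
wrist_force: [1.1, -0.0, 0.4]
grip_width: 1.004
```

Request:
{"fn": "apply_moves", "kwargs": {
  "commands": [
    {"fingers":-1,"linear":[-0.06,-0.215,-0.302],"twist":0.0},
    {"fingers":-1,"linear":[-0.06,-0.215,-0.302],"twist":0.0},
    {"fingers":-1,"linear":[-0.06,-0.215,-0.302],"twist":0.0},
    {"fingers":-1,"linear":[-0.06,-0.215,-0.302],"twist":0.0},
    {"fingers":-1,"linear":[-0.06,-0.215,-0.302],"twist":0.0}
  ]
}}

```text
clock: 2.38
tcp_pos: [395.1, -253.9, 256.6]
tcp_rot: [[0.001, 0.293, -0.956], [-0.0, -0.956, -0.293], [-1.0, 0.001, -0.0]]
wrist_force: [0.2, -1.1, 1.0]
grip_width: 1.001
```

Request:
{"fn": "apply_moves", "kwargs": {
  "commands": [
    {"fingers":-1,"linear":[0,-0.215,-0.302],"twist":0.0},
    {"fingers":-1,"linear":[0,-0.215,-0.302],"twist":0.0},
    {"fingers":-1,"linear":[0,-0.215,-0.302],"twist":0.0},
    {"fingers":-1,"linear":[0,-0.215,-0.302],"twist":0.0},
    {"fingers":-1,"linear":[0,0,0],"twist":0.08}
  ]
}}

```text
clock: 2.8
tcp_pos: [488.4, -132.7, 256.2]
tcp_rot: [[0.003, 0.217, -0.976], [0.003, -0.976, -0.217], [-1.0, -0.002, -0.004]]
wrist_force: [-0.2, -0.9, 0.5]
grip_width: 0.998
```

```bash
cat > look.py <<'E'
from h import *
import sys
n=sys.argv[1]
st=robot.state();p=robot.read_camera("wrist");cv2.imwrite(f"pics/{n}.png",p["image"])
T=cam2world(p,st);C=cloud(p,T)
R=np.array(st["tcp_rot"])
print(st["clock"],np.round(st["tcp_pos"],1),np.round(R,3).tolist(),np.round(st["wrist_force"],1),st["grip_width"],np.round(st["joints"],2))
for l,z in(("handle_grip",96),("collar",45),("fence_face",None),("carton_face",60)):
    for q in robot.pinpoint(l,p)[:2]:
        u,v=map(int,np.clip(q["at"],0,[559,419]));print(l,q["conf"],np.round(q["at"]),atz(p,q["at"],T,z or 45).round(1),"surf",C[v,u].round(1))
for l,zr in(("handle_grip",(95,112)),("fence",(76,88)),("carton",(113,126)),("rail",(15,25))):
    for q in robot.trace(l,p)[:1]:
        m=q["pixels"]&(C[...,2]>zr[0])&(C[...,2]<zr[1]);P=C[m]
        if len(P)<20: continue
        r=cv2.minAreaRect(P[:,:2].astype(np.float32));print(l,q["conf"],len(P),"z",np.median(P[:,2]).round(1),np.round(P.mean(0),1),np.round(r[0],1),np.round(r[1],1),round(r[2],1))
E
python3 look.py c
```

```text
2.8 [ 488.4 -132.7  256.2] [[0.003, 0.217, -0.976], [0.003, -0.976, -0.217], [-1.0, -0.002, -0.004]] [-0.2 -0.9  0.5] 0.9981691242249168 [-0.35  0.17  1.55  0.    1.43  1.  ]
handle_grip 0.92 [242. 139.] [532.6 -77.2  96. ] surf [533.2 -77.1 102.8]
collar 0.58 [248. 138.] [530.7 -78.8  45. ] surf [535.7 -84.  100.2]
collar 0.25 [56. 27.] [603.5 156.9  45. ] surf [595.6 105.1 119.6]
fence_face 0.68 [192.  22.] [641.9   6.4  45. ] surf [637.2  -1.3  70. ]
carton_face 0.86 [101.  15.] [624.2  98.1  60. ] surf [624.8  99.8  57.8]
handle_grip 0.92 697 z 102.7 [530.5 -79.1 102.5] [529.6 -78.8] [54.5 14.2] 12.7
fence 0.6 949 z 80.9 [601.3  -6.2  80.7] [598.7  -5.8] [111.9   8.8] 12.5
carton 0.88 7962 z 120.3 [569.4 120.  120.1] [568.6 127.3] [89.7 81.7] 12.7
```

View pics/c.png

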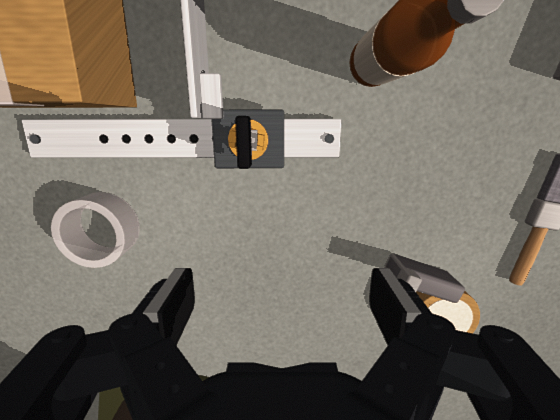

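```bash
python3 - <<'E'
from h import *
st=robot.state();p=robot.read_camera("wrist");T=cam2world(p,st);C=cloud(p,T)
im=p["image"];cv2.imwrite("pics/d.png",cv2.resize(im[100:180,200:300],None,fx=8,fy=7.5,interpolation=2))
n=np.array([-.218,.976,0]);x=np.array([.976,.218,0])
m=(C[...,2]>117)&(C[...,2]<124);m[:,200:]=False;m[130:]=False
P=C[m];print(len(P),np.percentile(P@n,[0,.2,1,5]),(P@x).min(),(P@x).max())
# side wall of carton
m=(C[...,2]>20)&(C[...,2]<112);m[:,180:]=False;m[130:]=False
P=C[m];print("wall",len(P),np.percentile(P@n,[1,10,50,90,99]))
h=(C[...,2]>98)&(C[...,2]<108);h[:,:200]=False;h[:,300:]=False;P=C[h];print("h",len(P),(P@n).min(),(P@n).max(),(P@x).min(),(P@x).max())
E
```

```text
6526 [-40.95042387 -40.05003175 -39.45853666 -37.91153107] 537.7994167121956 620.9757162812772
wall 6934 [-135.59563629  -40.43337851  -39.00226062   29.6302365    97.71833293]
h 706 -199.51166327824592 -185.17851174704055 471.82589555751974 526.9928458202528
```

View pics/d.png

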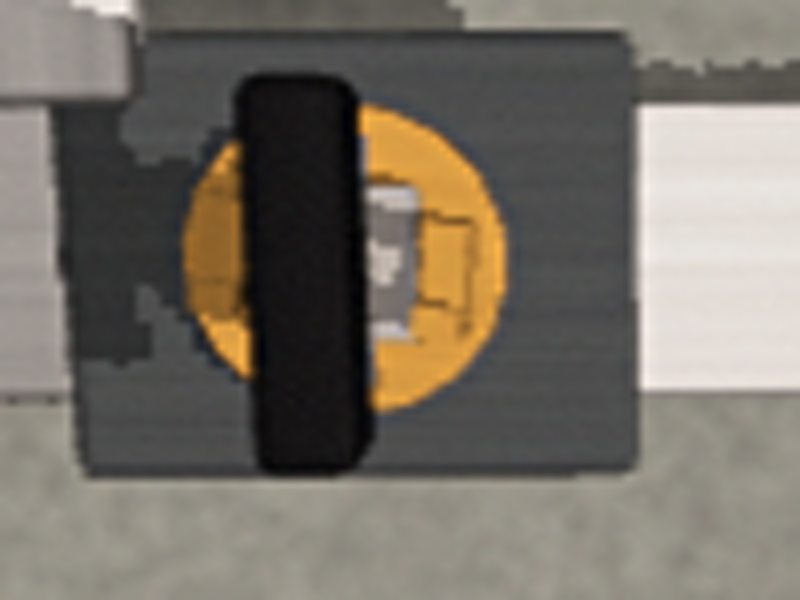

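Request:
{"fn": "apply_moves", "kwargs": {
  "commands": [
    {"fingers":-1,"linear":[0.287,-0.146,-0.172],"twist":0.0},
    {"fingers":-1,"linear":[0.287,-0.146,-0.172],"twist":0.0},
    {"fingers":-1,"linear":[0.287,-0.146,-0.172],"twist":0.0},
    {"fingers":-1,"linear":[0,0,0],"twist":0},
    {"fingers":-1,"linear":[0,0,0],"twist":0}
  ]
}}

```text
clock: 3.72
tcp_pos: [524.4, -83.7, 168.2]
tcp_rot: [[-0.004, 0.214, -0.977], [0.001, -0.977, -0.214], [-1.0, -0.002, 0.004]]
wrist_force: [-0.2, -0.3, 0.1]
grip_width: 1.0
```

```bash
python3 look.py e; python3 - <<'E'
from h import *
st=robot.state();p=robot.read_camera("wrist");T=cam2world(p,st);C=cloud(p,T)
n=np.array([-.218,.976,0]);x=np.array([.976,.218,0])
h=(C[...,2]>99)&(C[...,2]<107);P=C[h];P=P[np.linalg.norm(P[:,:2]-[529,-79],axis=1)<40]
if len(P): print("h",len(P),np.percentile(P@n,[1,99]),np.percentile(P@x,[1,99]),np.median(P[:,2]));print(cv2.minAreaRect(P[:,:2].astype(np.float32)))
# orthorectified map of ring at z=60
f=foc(p);Ti=np.linalg.inv(T);s=10
im=np.zeros((600,600,3),np.uint8);yy,xx=np.mgrid[0:600,0:600]
W=np.array([529.3,-78.8,55])+((xx-300)/s)[...,None]*x+((300-yy)/s)[...,None]*n
c=W@Ti[:3,:3].T+Ti[:3,3]
mu=(f*c[...,0]/c[...,2]+p["cx"]).astype(np.float32);mv=(f*c[...,1]/c[...,2]+p["cy"]).astype(np.float32)
o=cv2.remap(p["image"],mu,mv,1);cv2.imwrite("pics/f.png",o)
E
```

```text
3.7167 [524.4 -83.7 168.2] [[-0.004, 0.214, -0.977], [0.001, -0.977, -0.214], [-1.0, -0.002, 0.004]] [-0.2 -0.3  0.1] 0.9998238796536629 [-0.24  0.27  1.63 -0.    1.24  1.12]
handle_grip 0.95 [277. 203.] [529.7 -77.9  96. ] surf [531.9 -77.3 103.1]
collar 0.71 [284. 188.] [532.8 -83.2  45. ] surf [545.9 -79.3 101.6]
fence_face 0.82 [211.  48.] [642.8   7.2  45. ] surf [637.7  -1.2  80.6]
carton_face 0.65 [96. 44.] [623.1  98.8  60. ] surf [623.7  99.2  59.5]
handle_grip 0.64 1029 z 102.7 [531.7 -78.6 102.5] [530.2 -78.4] [55.  13.5] 12.6
fence 0.71 1779 z 80.9 [610.8  -3.9  80.7] [605.8  -4.5] [128.4   8.4] 12.6
carton 0.83 9921 z 120.2 [579.9 107.2 119.8] [580.5 115.8] [104.4  55.2] 12.3
rail 0.86 13136 z 20.2 [507.   35.   20.2] [582.3  25.3] [199.2 420.5] 12.7
h 997 [-198.70069803 -185.5499141 ] [473.32938738 527.2373583 ] 102.67643455349875
((529.880615234375, -78.34961700439453), (54.983394622802734, 13.366819381713867), 12.42879581451416)
```

View pics/e.png

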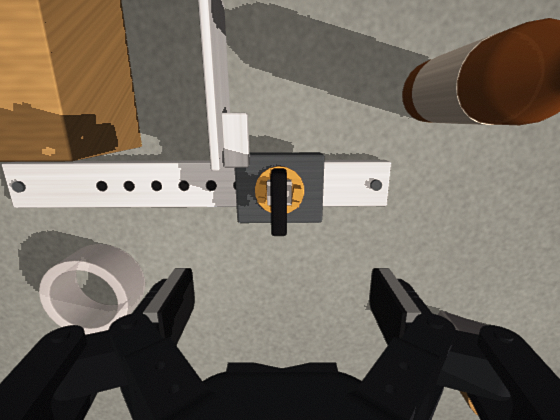

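View pics/f.png

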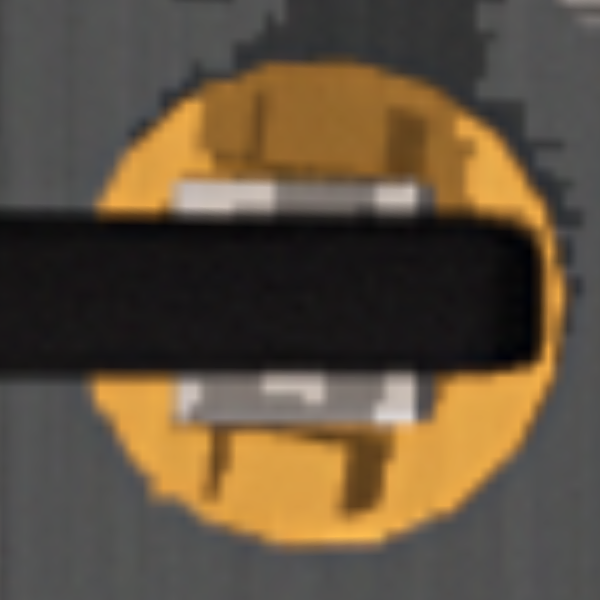

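```bash
python3 - <<'E'
from h import *
st=robot.state();p=robot.read_camera("wrist");T=cam2world(p,st);C=cloud(p,T)
n=np.array([-.218,.976,0]);x=np.array([.976,.218,0])
D=C-np.array([529.9,-78.5,0]);X=D@x;Y=D@n;Z=C[...,2]
h=np.zeros((640,640,3),np.uint8);h2=np.full((640,640),0,np.uint8)
m=(abs(X)<32)&(abs(Y)<32)
for v,u in zip(*np.where(m)):
    a,b=int(320+X[v,u]*10),int(320-Y[v,u]*10)
    cv2.circle(h,(a,b),6,tuple(int(q) for q in p["image"][v,u]),-1)
    g=np.clip((Z[v,u]-40)/30*255,0,255);cv2.circle(h2,(a,b),6,int(g),-1)
hc=cv2.applyColorMap(h2,cv2.COLORMAP_JET)
cv2.imwrite("pics/g.png",cv2.resize(np.hstack([h,hc]),(800,400)))
cv2.imwrite("pics/g2.png",hc[20:620]); 
r=np.hypot(X,Y);k=m&(r<26)&(Z<72)
print(np.histogram(Z[k],bins=np.arange(44,72,1)))
E
```

```text
(array([ 47,  76,  22, 104, 285, 141,  20,  10,   6,   3,   4,   6,  13,
        28,  87,  54,  13,  16,  62,  37,   9,  10,  35,  83,  37,   2,
         0]), array([44, 45, 46, 47, 48, 49, 50, 51, 52, 53, 54, 55, 56, 57, 58, 59, 60,
       61, 62, 63, 64, 65, 66, 67, 68, 69, 70, 71]))
```

View pics/g.png

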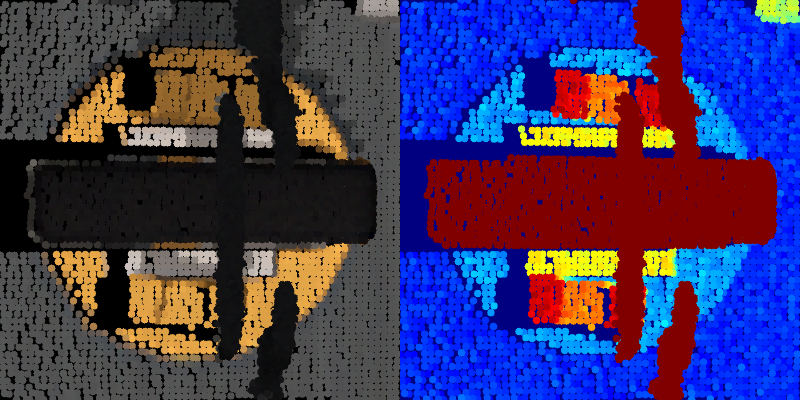

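```bash
cat > ring.py <<'E'
from h import *
import sys
st=robot.state();p=robot.read_camera("wrist");T=cam2world(p,st);C=cloud(p,T)
n=np.array([-.218,.976,0]);x=np.array([.976,.218,0])
D=C-np.array([529.9,-78.5,0]);X=D@x;Y=D@n;Z=C[...,2]
r=np.hypot(X,Y);th=np.arctan2(Y,X)
h2=np.zeros((640,640),np.uint8)
m=(abs(X)<32)&(abs(Y)<32)&(Z<72)
for v,u in zip(*np.where(m)):
    cv2.circle(h2,(int(320+X[v,u]*10),int(320-Y[v,u]*10)),5,int(np.clip((Z[v,u]-40)/30*255,0,255)),-1)
hc=cv2.applyColorMap(h2,cv2.COLORMAP_JET);cv2.imwrite("pics/"+sys.argv[1]+".png",hc[20:620])
for nm,lo,hi in(("floor",60.5,64.5),("lip",65.5,70)):
    k=(r>12.5)&(r<22)&(Z>lo)&(Z<hi)
    for s in(1,-1):
        kk=k&(Y*s>7.5);t=np.sort(np.arctan2(Y[kk]*s,X[kk]*s));print(nm,s,len(t),t.round(2)[::3])
E
python3 ring.py k
```

```text
floor 1 64 [0.75 0.9  0.97 0.99 1.3  1.34 1.35 1.38 1.4  1.44 1.45 1.48 1.5  1.53
 1.55 1.57 1.61 1.62 1.65 1.67 1.7  1.75]
floor -1 63 [1.   1.2  1.22 1.23 1.26 1.29 1.32 1.33 1.36 1.4  1.42 1.44 1.46 1.49
 1.51 1.52 1.56 1.56 1.85 1.9  1.97]
lip 1 82 [0.89 0.93 0.96 0.98 1.01 1.03 1.05 1.06 1.09 1.11 1.12 1.17 1.19 1.24
 1.7  1.71 1.74 1.76 1.79 1.81 1.82 1.85 1.88 1.89 1.91 1.93 1.96 2.09]
lip -1 82 [0.85 0.93 0.95 0.97 1.02 1.04 1.06 1.08 1.09 1.12 1.14 1.16 1.18 1.21
 1.68 1.69 1.72 1.73 1.75 1.77 1.8  1.83 1.84 1.85 1.88 1.89 1.93 1.98]
```

View pics/k.png

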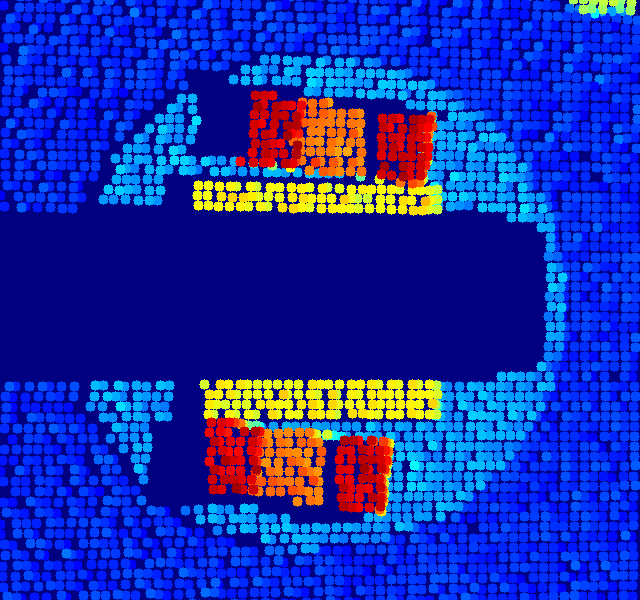

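Request:
{"fn": "apply_moves", "kwargs": {
  "commands": [
    {"fingers":-1,"linear":[0,-0.039,-0.065],"twist":0},
    {"fingers":-1,"linear":[0.2,0,0],"twist":0},
    {"fingers":-1,"linear":[0.25,0,0],"twist":0},
    {"fingers":-1,"linear":[0.25,0,0],"twist":0},
    {"fingers":-1,"linear":[0,0,0],"twist":0}
  ]
}}

```text
clock: 4.73
tcp_pos: [527.8, -77.7, 95.7]
tcp_rot: [[-0.009, 0.213, -0.977], [0.002, -0.977, -0.213], [-1.0, -0.004, 0.008]]
wrist_force: [-0.2, 0.6, -0.8]
grip_width: 1.002
```

Request:
{"fn": "apply_moves", "kwargs": {
  "commands": [
    {"fingers":-1,"linear":[0.1,0.012,-0.018],"twist":0},
    {"fingers":-1,"linear":[0.08,0,0],"twist":0},
    {"fingers":-1,"linear":[0,0,0],"twist":0},
    {"fingers":-1,"linear":[0,0,0],"twist":0}
  ]
}}

```text
clock: 5.07
tcp_pos: [533.7, -79.8, 82.3]
tcp_rot: [[0.001, 0.212, -0.977], [-0.0, -0.977, -0.212], [-1.0, 0.0, -0.0]]
wrist_force: [0.1, 0.1, -0.2]
grip_width: 0.998
```

```bash
python3 look.py l
```

```text
5.0667 [533.7 -79.8  82.3] [[0.001, 0.212, -0.977], [-0.0, -0.977, -0.212], [-1.0, 0.0, -0.0]] [ 0.1  0.1 -0.2] 0.9979153030881591 [-0.23  0.37  1.73  0.    1.04  1.13]
handle_grip 0.85 [280. 258.] [530.5 -78.8  96. ] surf [534.4 -78.  103.7]
collar 0.74 [280. 257.] [506.6 -83.3  45. ] surf [533.8 -77.5 102.7]
collar 0.6 [280. 227.] [531.5 -77.9  45. ] surf [552.2 -73.5 102.8]
fence_face 0.73 [186.  37.] [642.7   6.6  45. ] surf [ 6.389e+02 -6.000e-01  6.870e+01]
carton_face 0.74 [16. 32.] [622.1  98.6  60. ] surf [622.4  99.2  59.6]
handle_grip 0.55 2083 z 102.6 [532.8 -78.4 102.4] [530.  -78.8] [56.  13.9] 12.0
fence 0.76 3257 z 80.8 [602.9  -6.   80.6] [598.2  -6.4] [112.5   8.7] 12.5
```

View pics/l.png

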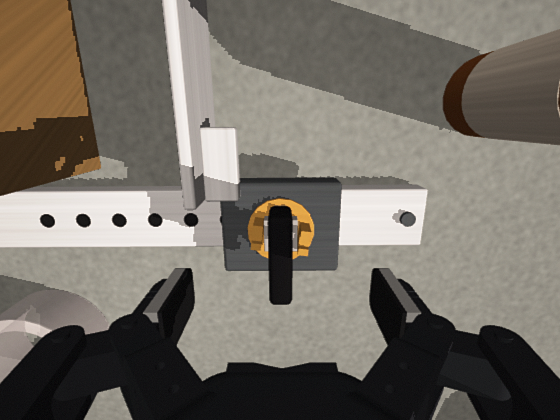

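Request:
{"fn": "apply_moves", "kwargs": {
  "commands": [
    {"fingers":-1,"linear":[0.05,-0.015,0.03],"twist":0},
    {"fingers":-1,"linear":[0,0,0],"twist":0},
    {"fingers":-1,"linear":[0,0,0],"twist":0},
    {"fingers":-1,"linear":[0,0,0],"twist":0}
  ]
}}

```text
clock: 5.85
tcp_pos: [529.7, -78.9, 76.7]
tcp_rot: [[-0.0, 0.212, -0.977], [0.0, -0.977, -0.212], [-1.0, -0.0, 0.0]]
wrist_force: [-0.3, -0.4, 1.0]
grip_width: 1.003
```

Spot on. Close.

Request:
{"fn": "apply_moves", "kwargs": {
  "commands": [
    {"fingers":1,"linear":[0,0,0],"twist":0},
    {"fingers":1,"linear":[0,0,0],"twist":0},
    {"fingers":1,"linear":[0,0,0],"twist":0},
    {"fingers":1,"linear":[0,0,0],"twist":0},
    {"fingers":1,"linear":[0,0,0],"twist":0}
  ]
}}

```text
clock: 6.27
tcp_pos: [530.1, -78.9, 76.9]
tcp_rot: [[0.0, 0.212, -0.977], [-0.0, -0.977, -0.212], [-1.0, 0.0, -0.0]]
wrist_force: [-0.2, 0.1, -0.3]
grip_width: 0.299
```

Request:
{"fn": "apply_moves", "kwargs": {
  "commands": [
    {"fingers":1,"linear":[0,0,0],"twist":0},
    {"fingers":1,"linear":[0,0,0],"twist":0},
    {"fingers":1,"linear":[0,0,0],"twist":0},
    {"fingers":1,"linear":[0,0,0],"twist":0},
    {"fingers":1,"linear":[0,0,0],"twist":0}
  ]
}}

```text
clock: 6.68
tcp_pos: [530.0, -78.9, 76.9]
tcp_rot: [[0.0, 0.212, -0.977], [0.0, -0.977, -0.212], [-1.0, -0.0, -0.0]]
wrist_force: [0.3, -0.6, -0.6]
grip_width: 0.0
```

```bash
python3 look.py m
```

```text
6.6833 [530.  -78.9  76.9] [[0.0, 0.212, -0.977], [0.0, -0.977, -0.212], [-1.0, -0.0, -0.0]] [ 0.3 -0.6 -0.6] 2.818133727817079e-05 [-0.23  0.37  1.75  0.    1.02  1.13]
handle_grip 0.59 [280. 256.] [530.3 -77.   96. ] surf [534.3 -75.8 103.8]
collar 0.54 [282. 228.] [528.9 -79.   45. ] surf [549.7 -74.1 103. ]
fence_face 0.68 [186.  27.] [643.6   6.4  45. ] surf [604.2 -62.1 255. ]
carton_face 0.86 [12. 20.] [623.5  97.5  60. ] surf [623.8  98.1  59.8]
handle_grip 0.55 1129 z 102.6 [546.5 -75.1 102.2] [545.4 -75.3] [24.5 13.9] 12.8
fence 0.89 3362 z 80.9 [600.4  -6.5  80.6] [595.7  -6.9] [107.3   8.8] 12.8
rail 0.78 17734 z 20.2 [515.9  -2.6  20.2] [578.9  -7.1] [177.3 357.7] 12.8
```

View pics/m.png

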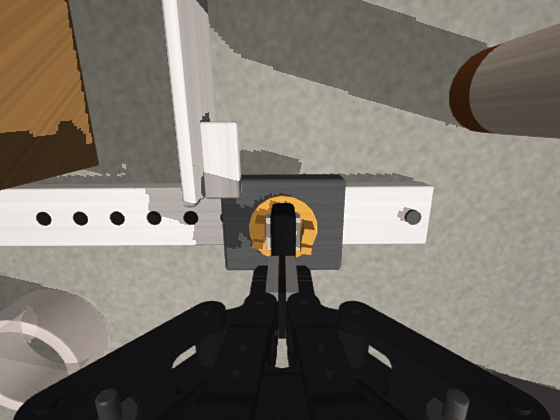

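```bash
python3 - <<'E'
from h import *
im=cv2.imread("pics/m.png");cv2.imwrite("pics/m2.png",cv2.convertScaleAbs(cv2.resize(im[190:370,190:370],(720,600),interpolation=2),alpha=2.5))
E
```

```text
(no output)
```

View pics/m2.png

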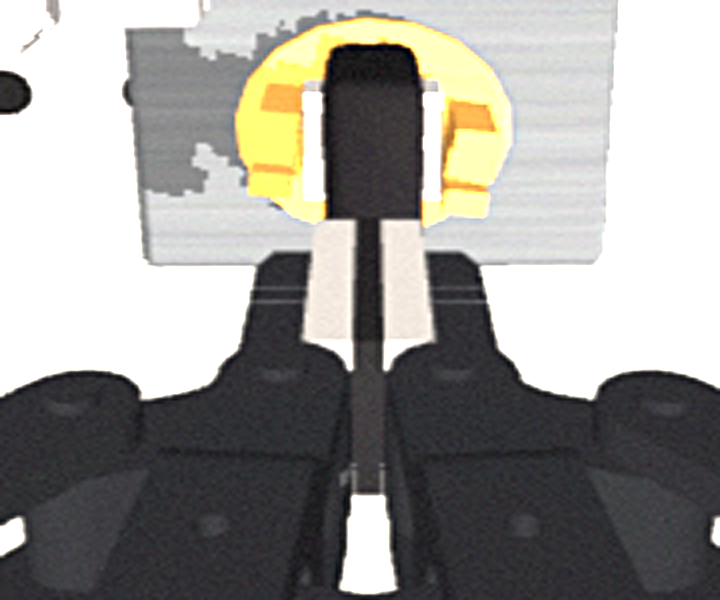

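```bash
python3 - <<'E'
from h import *
st=robot.state();p=robot.read_camera("wrist");T=cam2world(p,st);C=cloud(p,T)
print(T.round(2).tolist(), st["grip_width"])
for v in range(225,345,6):
    print(v,[C[v,u].round(0).astype(int).tolist() for u in(270,273,276,280,282,285,289,292,296)])
E
```

```text
[[0.21, -0.93, -0.29, 604.16], [-0.98, -0.2, -0.06, -62.11], [-0.0, 0.3, -0.95, 254.94], [0.0, 0.0, 0.0, 1.0]] -0.002143290649190064
225 [[549, -68, 100], [550, -69, 103], [551, -71, 103], [551, -73, 104], [552, -74, 104], [551, -75, 102], [552, -77, 102], [552, -79, 102], [538, -87, 59]]
231 [[546, -68, 101], [547, -70, 104], [547, -71, 102], [548, -73, 103], [548, -74, 103], [549, -76, 103], [549, -78, 103], [549, -80, 103], [534, -88, 58]]
237 [[542, -69, 100], [543, -70, 103], [544, -72, 102], [544, -74, 103], [545, -75, 103], [545, -77, 103], [545, -79, 103], [546, -81, 102], [530, -88, 59]]
243 [[521, -72, 58], [540, -71, 103], [541, -73, 104], [541, -75, 103], [541, -76, 103], [542, -78, 103], [542, -80, 103], [543, -81, 104], [525, -90, 59]]
249 [[517, -73, 59], [537, -72, 103], [537, -74, 102], [538, -76, 104], [538, -77, 103], [538, -78, 102], [539, -80, 103], [539, -82, 102], [521, -90, 59]]
255 [[507, -74, 48], [533, -73, 103], [534, -74, 104], [535, -76, 104], [534, -78, 102], [535, -79, 103], [535, -81, 103], [535, -83, 103], [512, -93, 49]]
261 [[539, -71, 122], [539, 
[... 1479 characters left out ...]
9], [530, -80, 150], [540, -79, 164], [542, -79, 166], [542, -81, 165]]
321 [[540, -72, 169], [540, -73, 168], [533, -76, 158], [527, -78, 150], [526, -79, 149], [526, -80, 149], [538, -79, 164], [542, -79, 169], [543, -80, 170]]
327 [[540, -72, 172], [537, -74, 168], [530, -76, 158], [524, -79, 151], [524, -80, 150], [524, -81, 149], [532, -81, 160], [542, -79, 173], [546, -79, 178]]
333 [[541, -72, 175], [529, -75, 160], [528, -77, 159], [521, -80, 149], [521, -80, 150], [522, -82, 150], [530, -81, 161], [540, -80, 173], [547, -79, 181]]
339 [[539, -73, 176], [527, -76, 161], [525, -77, 159], [396, -106, 1], [396, -108, 0], [396, -111, 0], [527, -82, 160], [538, -80, 173], [545, -79, 181]]
```

```bash
python3 - <<'E'
from h import *
for n in("side","top"):
    p=robot.read_camera(n);T=cam2world(p);C=cloud(p,T)
    im=p["image"]
    if n=="side": cv2.imwrite("pics/n.png",cv2.resize(im[110:250,210:370],(800,700))[:600])
    m=(abs(C[...,0]-530)<45)&(abs(C[...,1]+79)<45)&(C[...,2]>95)&(C[...,2]<260)
    print(n,m.sum(),np.histogram(C[...,2][m],bins=np.arange(95,265,10)))
E
```

```text
side 567 (array([70,  5, 13, 22, 16,  9, 33, 29, 37, 31, 32, 47, 50, 26, 36, 70]), array([ 95, 105, 115, 125, 135, 145, 155, 165, 175, 185, 195, 205, 215,
       225, 235, 245, 255]))
top 82 (array([15,  1,  0,  0,  0,  0,  2,  4,  8,  6,  8,  3,  7,  4,  7, 11]), array([ 95, 105, 115, 125, 135, 145, 155, 165, 175, 185, 195, 205, 215,
       225, 235, 245, 255]))
```

View pics/n.png

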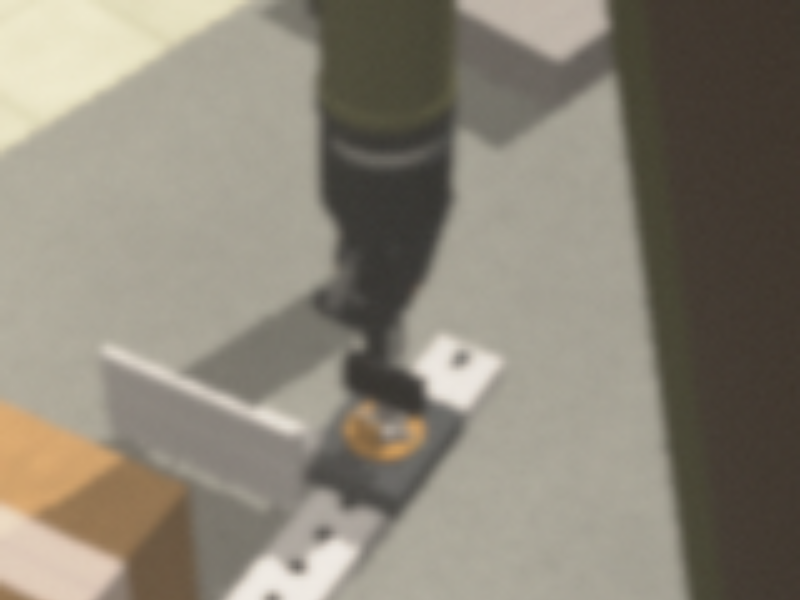

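Request:
{"fn": "apply_moves", "kwargs": {
  "commands": [
    {"fingers":-1,"linear":[0,0,0],"twist":0},
    {"fingers":-1,"linear":[0,0,0],"twist":0},
    {"fingers":-1,"linear":[0,0,0],"twist":0},
    {"fingers":-1,"linear":[0,0,0],"twist":0},
    {"fingers":-1,"linear":[0,0,0],"twist":0}
  ]
}}

```text
clock: 7.7
tcp_pos: [530.0, -78.9, 76.9]
tcp_rot: [[-0.0, 0.212, -0.977], [-0.0, -0.977, -0.212], [-1.0, 0.0, 0.0]]
wrist_force: [-0.5, -1.2, 1.6]
grip_width: 0.707
```

Request:
{"fn": "apply_moves", "kwargs": {
  "commands": [
    {"fingers":-1,"linear":[0,0,0],"twist":0},
    {"fingers":-1,"linear":[0.1,0,0],"twist":0},
    {"fingers":-1,"linear":[0.1,0,0],"twist":0},
    {"fingers":-1,"linear":[0.1,0,0],"twist":0},
    {"fingers":-1,"linear":[0,0,0],"twist":0}
  ]
}}

```text
clock: 8.12
tcp_pos: [527.7, -78.4, 44.1]
tcp_rot: [[-0.005, 0.212, -0.977], [0.001, -0.977, -0.212], [-1.0, -0.002, 0.005]]
wrist_force: [-0.6, 0.6, 0.5]
grip_width: 1.002
```

```bash
python3 look.py o; python3 - <<'E'
from h import *
st=robot.state();p=robot.read_camera("wrist");T=cam2world(p,st);C=cloud(p,T)
n=np.array([-.218,.976,0]);x=np.array([.976,.218,0])
D=C-np.array([530,-78.8,0]);X=D@x;Y=D@n;Z=C[...,2]
m=(abs(X)<20)&(abs(Y)>35)&(abs(Y)<62)&(Z>83)
for s in(1,-1):
    k=m&(Y*s>0);print(s,k.sum(),np.percentile(Z[k],[0,2,5]) if k.any() else "",np.percentile(Y[k],[1,99]) if k.any() else "")
E
```

```text
8.1167 [527.7 -78.4  44.1] [[-0.005, 0.212, -0.977], [0.001, -0.977, -0.212], [-1.0, -0.002, 0.005]] [-0.6  0.6  0.5] 1.0022991902998164 [-0.23  0.42  1.78 -0.    0.95  1.13]
handle_grip 0.72 [284. 281.] [531.2 -78.1  96. ] surf [535.3 -76.8 103.2]
collar 0.53 [520.  82.] [ 647.3 -182.8   45. ] surf [ 647.6 -183.1   44.2]
fence_face 0.73 [165.   7.] [641.5   7.4  45. ] surf [636.   -2.2  70.4]
fence_face 0.18 [286. 281.] [502.8 -86.4  45. ] surf [536.  -78.  103.2]
handle_grip 0.6 3354 z 102.6 [533.3 -78.2 102.4] [530.3 -78.9] [55.5 13.9] 12.7
fence 0.8 4492 z 80.8 [594.1  -8.2  80.5] [589.1  -8.3] [95.3  9. ] 12.6
rail 0.77 20071 z 20.2 [520.  -20.2  20.2] [575.9 -22.4] [165.3 329.4] 12.8
1 9187 [ 94.76557403 101.69889876 106.80176631] [35.58742125 61.8989958 ]
-1 9789 [ 95.66198378 101.85749585 107.17303748] [-61.88067478 -35.62050888]
```

View pics/o.png

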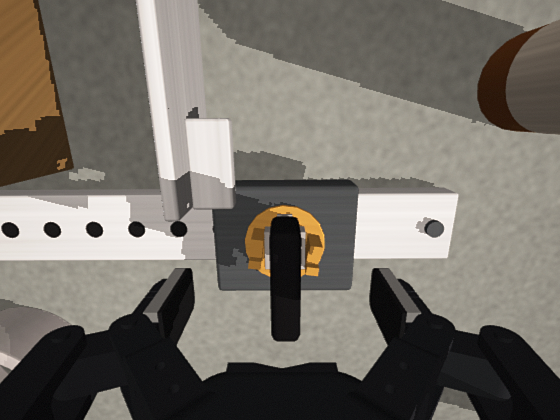

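Request:
{"fn": "apply_moves", "kwargs": {
  "commands": [
    {"fingers":-1,"linear":[0.06,0,0],"twist":0},
    {"fingers":-1,"linear":[0,0,0],"twist":0},
    {"fingers":-1,"linear":[0,0,0],"twist":0},
    {"fingers":-1,"linear":[0,0,0],"twist":0}
  ]
}}

```text
clock: 8.95
tcp_pos: [529.8, -78.9, 40.7]
tcp_rot: [[-0.0, 0.212, -0.977], [0.0, -0.977, -0.212], [-1.0, -0.0, 0.0]]
wrist_force: [0.1, -0.4, 0.4]
grip_width: 1.002
```

Request:
{"fn": "apply_moves", "kwargs": {
  "commands": [
    {"fingers":1,"linear":[0.04,0,0],"twist":0},
    {"fingers":1,"linear":[0,0,0],"twist":0},
    {"fingers":1,"linear":[0,0,0],"twist":0},
    {"fingers":1,"linear":[0,0,0],"twist":0},
    {"fingers":1,"linear":[0,0,0],"twist":0}
  ]
}}

```text
clock: 9.37
tcp_pos: [530.0, -78.9, 36.9]
tcp_rot: [[0.0, 0.212, -0.977], [-0.0, -0.977, -0.212], [-1.0, 0.0, -0.0]]
wrist_force: [-0.3, 0.7, -0.3]
grip_width: 0.302
```

Request:
{"fn": "apply_moves", "kwargs": {
  "commands": [
    {"fingers":1,"linear":[0,0,0],"twist":0},
    {"fingers":1,"linear":[0,0,0],"twist":0},
    {"fingers":1,"linear":[0,0,0],"twist":0},
    {"fingers":1,"linear":[0,0,0],"twist":0},
    {"fingers":1,"linear":[0,0,0],"twist":0}
  ]
}}

```text
clock: 9.78
tcp_pos: [530.1, -79.2, 37.1]
tcp_rot: [[0.0, 0.213, -0.977], [-0.0, -0.977, -0.213], [-1.0, 0.001, -0.0]]
wrist_force: [-0.1, -0.9, 2.2]
grip_width: 0.15
```

```bash
python3 look.py q;python3 - <<'E'
from h import *
st=robot.state();p=robot.read_camera("wrist");T=cam2world(p,st);C=cloud(p,T)
for v in range(240,330,6):
    print(v,[C[v,u].round(0).astype(int).tolist() for u in(260,270,275,280,285,290,296,300)])
E
```

```text
9.7833 [530.1 -79.2  37.1] [[0.0, 0.213, -0.977], [-0.0, -0.977, -0.213], [-1.0, 0.001, -0.0]] [-0.1 -0.9  2.2] 0.14954979901607604 [-0.23  0.43  1.79 -0.    0.93  1.13]
handle_grip 0.75 [523.  87.] [ 633.8 -145.8   96. ] surf [ 647.4 -183.    42.7]
handle_grip 0.73 [282. 294.] [530.8 -78.3  96. ] surf [535.4 -77.1 102.9]
fence_face 0.77 [159.   5.] [642.8   7.1  45. ] surf [637.9  -1.2  66.2]
handle_grip 0.57 3567 z 102.6 [533.6 -77.7 102.3] [530.  -78.6] [55.9 14. ] 12.7
fence 0.7 4852 z 80.8 [594.3  -7.9  80.4] [589.3  -8.5] [94.5  8.8] 12.9
rail 0.88 20311 z 20.2 [521.2 -24.7  20.1] [577.  -26.1] [165.7 322.6] 12.8
240 [[538, -64, 56], [555, -68, 96], [556, -70, 97], [557, -72, 98], [557, -74, 97], [557, -76, 97], [557, -79, 94], [543, -86, 58]]
246 [[537, -65, 63], [555, -68, 101], [556, -70, 102], [556, -72, 102], [557, -74, 102], [557, -76, 102], [557, -79, 100], [540, -87, 59]]
252 [[528, -66, 50], [552, -69, 101], [553, -71, 102], [554, -73, 103], [554, -75, 103], [555, -77, 103], [555, -79, 102], [536, -88, 59]]
258 [[538, -66, 79], [550, -69, 103], [551, -71, 103], [552, -
[... 921 characters left out ...]
[[535, -69, 110], [531, -73, 103], [532, -75, 103], [532, -77, 102], [532, -79, 103], [533, -81, 103], [533, -84, 102], [538, -84, 110]]
306 [[534, -69, 113], [528, -74, 103], [529, -76, 103], [529, -78, 103], [530, -80, 104], [529, -82, 102], [530, -85, 103], [535, -85, 110]]
312 [[534, -69, 117], [525, -75, 102], [525, -77, 102], [526, -79, 103], [527, -81, 104], [528, -83, 104], [527, -86, 102], [533, -85, 110]]
318 [[532, -70, 117], [522, -75, 102], [522, -77, 102], [524, -79, 104], [524, -81, 103], [525, -83, 104], [524, -86, 102], [530, -86, 110]]
324 [[529, -70, 117], [519, -76, 102], [519, -78, 102], [520, -80, 103], [520, -82, 102], [521, -84, 103], [520, -87, 101], [528, -87, 110]]
```

View pics/q.png

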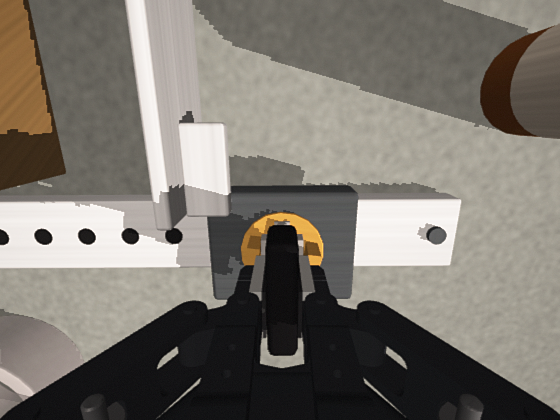

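Request:
{"fn": "apply_moves", "kwargs": {
  "commands": [
    {"fingers":1,"linear":[-0.04,0,0],"twist":0},
    {"fingers":1,"linear":[-0.04,0,0],"twist":0},
    {"fingers":1,"linear":[-0.04,0,0],"twist":0},
    {"fingers":1,"linear":[-0.03,0,0],"twist":0},
    {"fingers":1,"linear":[0,0,0],"twist":0}
  ]
}}

```text
clock: 10.7
tcp_pos: [529.9, -78.9, 51.8]
tcp_rot: [[-0.0, 0.212, -0.977], [0.0, -0.977, -0.212], [-1.0, -0.0, 0.0]]
wrist_force: [3.5, -3.1, -12.0]
grip_width: 0.145
```

Request:
{"fn": "apply_moves", "kwargs": {
  "commands": [
    {"fingers":1,"linear":[0,0,0],"twist":0},
    {"fingers":1,"linear":[0,0,0],"twist":0}
  ]
}}

```text
clock: 10.87
tcp_pos: [529.9, -78.9, 51.5]
tcp_rot: [[-0.0, 0.212, -0.977], [0.0, -0.977, -0.212], [-1.0, -0.0, 0.0]]
wrist_force: [3.1, -3.5, -11.8]
grip_width: 0.155
```

Request:
{"fn": "apply_moves", "kwargs": {
  "commands": [
    {"fingers":1,"linear":[-0.025,0,0],"twist":0},
    {"fingers":1,"linear":[-0.025,0,0],"twist":0},
    {"fingers":1,"linear":[0,0,0],"twist":0},
    {"fingers":1,"linear":[0,0,0],"twist":0}
  ]
}}

```text
clock: 11.2
tcp_pos: [529.9, -78.8, 56.7]
tcp_rot: [[-0.0, 0.212, -0.977], [0.0, -0.977, -0.212], [-1.0, -0.0, 0.0]]
wrist_force: [3.3, -3.5, -12.7]
grip_width: 0.156
```

```bash
python3 look.py r
```

```text
11.2 [529.9 -78.8  56.7] [[-0.0, 0.212, -0.977], [0.0, -0.977, -0.212], [-1.0, -0.0, 0.0]] [  3.3  -3.5 -12.7] 0.15617689503423454 [-0.23  0.4   1.77  0.    0.97  1.13]
handle_grip 0.66 [282. 294.] [518.3 -81.1  96. ] surf [534.8 -77.2 122.6]
collar 0.91 [282. 238.] [529.  -78.4  45. ] surf [556.7 -72.  115.2]
fence_face 0.92 [173.  17.] [643.1   7.5  45. ] surf [ 6.388e+02 -2.000e-01  6.700e+01]
handle_grip 0.83 270 z 105.7 [556.7 -72.6 105.6] [556.5 -72.5] [ 1.8 12.4] 9.7
fence 0.61 3949 z 80.8 [597.3  -6.8  80.5] [592.2  -6.9] [100.5   9.3] 12.4
rail 0.58 19029 z 20.2 [518.5 -13.5  20.2] [577.7 -16. ] [171.3 341.5] 12.9
```

View pics/r.png

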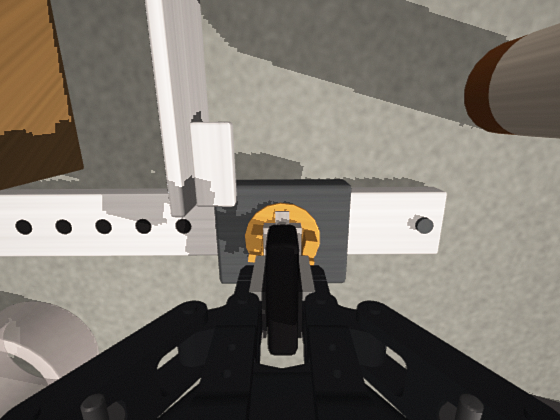

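Request:
{"fn": "apply_moves", "kwargs": {
  "commands": [
    {"fingers":1,"linear":[0,0,0],"twist":-0.08},
    {"fingers":1,"linear":[0,0,0],"twist":-0.08},
    {"fingers":1,"linear":[0,0,0],"twist":-0.08},
    {"fingers":1,"linear":[0,0,0],"twist":-0.08},
    {"fingers":1,"linear":[0,0,0],"twist":-0.08}
  ]
}}

```text
clock: 12.07
tcp_pos: [529.9, -78.8, 56.9]
tcp_rot: [[-0.0, 0.594, -0.804], [0.0, -0.804, -0.594], [-1.0, -0.0, 0.0]]
wrist_force: [3.9, -3.9, -13.1]
grip_width: 0.152
```

Request:
{"fn": "apply_moves", "kwargs": {
  "commands": [
    {"fingers":1,"linear":[0,0,0],"twist":-0.09},
    {"fingers":1,"linear":[0,0,0],"twist":-0.09},
    {"fingers":1,"linear":[0,0,0],"twist":-0.09},
    {"fingers":1,"linear":[0,0,0],"twist":-0.09},
    {"fingers":1,"linear":[0,0,0],"twist":-0.09}
  ]
}}

```text
clock: 12.48
tcp_pos: [529.8, -78.9, 56.9]
tcp_rot: [[-0.0, 0.895, -0.446], [0.0, -0.446, -0.895], [-1.0, -0.0, -0.0]]
wrist_force: [3.5, -2.9, -13.5]
grip_width: 0.154
```

Request:
{"fn": "apply_moves", "kwargs": {
  "commands": [
    {"fingers":1,"linear":[0,0,0],"twist":-0.09},
    {"fingers":1,"linear":[0,0,0],"twist":-0.09},
    {"fingers":1,"linear":[0,0,0],"twist":-0.09},
    {"fingers":1,"linear":[0,0,0],"twist":-0.09},
    {"fingers":1,"linear":[0,0,0],"twist":-0.09}
  ]
}}

```text
clock: 12.9
tcp_pos: [529.8, -78.9, 56.8]
tcp_rot: [[-0.0, 1.0, 0.009], [0.0, 0.009, -1.0], [-1.0, -0.0, -0.0]]
wrist_force: [3.6, -2.1, -12.6]
grip_width: 0.153
```

Request:
{"fn": "apply_moves", "kwargs": {
  "commands": [
    {"fingers":1,"linear":[0,0,0],"twist":-0.08},
    {"fingers":1,"linear":[0,0,0],"twist":0},
    {"fingers":1,"linear":[0,0,0],"twist":0}
  ]
}}

```text
clock: 13.15
tcp_pos: [529.8, -78.9, 56.9]
tcp_rot: [[-0.0, 0.996, 0.086], [0.0, 0.086, -0.996], [-1.0, -0.0, -0.0]]
wrist_force: [3.1, -2.4, -12.7]
grip_width: 0.158
```

```bash
python3 look.py s; python3 ring.py s2;python3 - <<'E'
from h import *
st=robot.state();print(st["ft_torque"]);R=np.array(st["tcp_rot"]);print(np.arctan2(R[1,1],R[0,1])+np.pi/2,np.radians(12.6))
im=cv2.imread("pics/s.png");cv2.imwrite("pics/s3.png",cv2.convertScaleAbs(cv2.resize(im[180:340,180:390],(800,600),interpolation=2),alpha=1.8))
E
```

```text
13.15 [529.8 -78.9  56.9] [[-0.0, 0.996, 0.086], [0.0, 0.086, -0.996], [-1.0, -0.0, -0.0]] [  3.1  -2.4 -12.7] 0.15769819375495744 [-0.23  0.4   1.77 -0.    0.97 -0.31]
handle_grip 0.75 [284. 296.] [531.4 -90.6  96. ] surf [529.5 -73.9 122.1]
fence_face 0.87 [481. 117.] [641.4   9.2  45. ] surf [647.4   9.8  35. ]
carton_face 0.6 [481. 118.] [632.1   7.8  60. ] surf [642.3   8.7  43.4]
handle_grip 0.96 332 z 105.2 [527.2 -51.2 105. ] [527.8 -58.7] [17.  17.5] 4.9
fence 0.92 4022 z 80.9 [600.7  -4.5  80.7] [601.   -4.8] [119.9   8.3] 12.8
rail 0.75 13088 z 20.2 [509.9  16.8  20.2] [598.5 -47.1] [198.5 270.3] 12.8
floor 1 118 [1.06 1.08 1.14 1.17 1.2  1.22 1.25 1.26 1.28 1.28 1.3  1.31 1.33 1.34
 1.36 1.37 1.39 1.42 1.43 1.45 1.46 1.49 1.52 1.52 1.55 1.56 1.58 1.59
 1.6  1.62 1.63 1.64 1.66 1.67 1.68 1.71 1.76 1.8  1.83 1.85]
floor -1 0 []
lip 1 119 [0.88 0.94 0.96 0.98 1.01 1.02 1.03 1.04 1.06 1.07 1.09 1.1  1.11 1.13
 1.14 1.16 1.18 1.19 1.21 1.23 1.24 1.26 1.69 1.7  1.72 1.74 1.76 1.77
 1.79 1.8  1.81 1.83 1.84 1.85 1.87 1.88 1.9  1.94 1.97 2.01]
lip -1 0 []
[-0.55496823 -0.50692916 -0.03775926]
1.658929055810418 0.21991148575128552
```

View pics/s3.png

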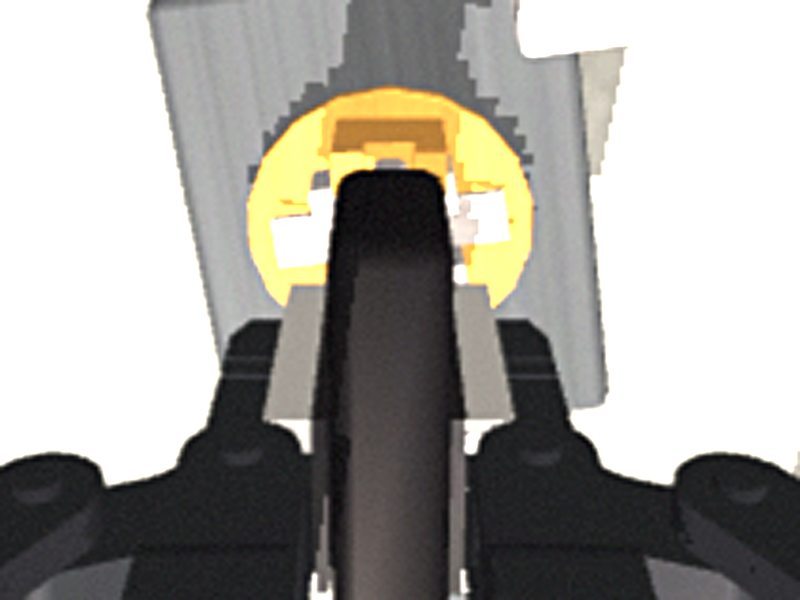

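Request:
{"fn": "apply_moves", "kwargs": {
  "commands": [
    {"fingers":1,"linear":[0.015,0,0],"twist":0},
    {"fingers":1,"linear":[0.015,0,0],"twist":0},
    {"fingers":1,"linear":[0.005,0,0],"twist":0},
    {"fingers":1,"linear":[0,0,0],"twist":0}
  ]
}}

```text
clock: 13.98
tcp_pos: [529.9, -78.9, 53.3]
tcp_rot: [[-0.0, 0.996, 0.088], [0.0, 0.088, -0.996], [-1.0, -0.0, -0.0]]
wrist_force: [2.5, -2.6, -11.9]
grip_width: 0.155
```

Still carrying the spring load below lip height: in the notch. Lower on to near 12 mm.

Request:
{"fn": "apply_moves", "kwargs": {
  "commands": [
    {"fingers":1,"linear":[0.015,0,0],"twist":0},
    {"fingers":1,"linear":[0.015,0,0],"twist":0},
    {"fingers":1,"linear":[0.005,0,0],"twist":0},
    {"fingers":1,"linear":[0,0,0],"twist":0}
  ]
}}

```text
clock: 14.32
tcp_pos: [529.9, -78.9, 49.8]
tcp_rot: [[-0.0, 0.996, 0.088], [0.0, 0.088, -0.996], [-1.0, -0.0, -0.0]]
wrist_force: [1.8, -3.3, -10.7]
grip_width: 0.154
```

Request:
{"fn": "apply_moves", "kwargs": {
  "commands": [
    {"fingers":1,"linear":[0.006,0,0],"twist":0},
    {"fingers":1,"linear":[0,0,0],"twist":0},
    {"fingers":1,"linear":[0,0,0],"twist":0}
  ]
}}

```text
clock: 14.57
tcp_pos: [529.9, -78.9, 49.4]
tcp_rot: [[-0.0, 0.996, 0.088], [0.0, 0.088, -0.996], [-1.0, -0.0, -0.0]]
wrist_force: [2.3, -2.9, -11.5]
grip_width: 0.157
```

Request:
{"fn": "apply_moves", "kwargs": {
  "commands": [
    {"fingers":1,"linear":[0.005,0,0],"twist":0},
    {"fingers":1,"linear":[0,0,0],"twist":0},
    {"fingers":1,"linear":[0,0,0],"twist":0}
  ]
}}

```text
clock: 14.82
tcp_pos: [529.9, -78.9, 49.2]
tcp_rot: [[0.0, 0.996, 0.088], [-0.0, 0.088, -0.996], [-1.0, 0.0, 0.0]]
wrist_force: [1.5, -4.0, -6.8]
grip_width: 0.155
```

Request:
{"fn": "apply_moves", "kwargs": {
  "commands": [
    {"fingers":1,"linear":[0.004,0,0],"twist":0},
    {"fingers":1,"linear":[0,0,0],"twist":0},
    {"fingers":1,"linear":[0,0,0],"twist":0}
  ]
}}

```text
clock: 15.07
tcp_pos: [529.9, -78.9, 49.0]
tcp_rot: [[0.0, 0.996, 0.088], [-0.0, 0.088, -0.996], [-1.0, 0.0, 0.0]]
wrist_force: [-0.7, -3.0, -0.2]
grip_width: 0.153
```

Request:
{"fn": "apply_moves", "kwargs": {
  "commands": [
    {"fingers":0.4,"linear":[0,0,0],"twist":0},
    {"fingers":0.4,"linear":[0,0,0],"twist":0},
    {"fingers":0.4,"linear":[0,0,0],"twist":0},
    {"fingers":0.4,"linear":[0,0,0],"twist":0}
  ]
}}

```text
clock: 15.4
tcp_pos: [530.3, -78.6, 48.7]
tcp_rot: [[0.001, 0.996, 0.088], [0.0, 0.088, -0.996], [-1.0, 0.001, -0.0]]
wrist_force: [-0.2, -0.3, -0.1]
grip_width: 0.301
```

```bash
python3 look.py t; python3 - <<'E'
from h import *
im=cv2.imread("pics/t.png");cv2.imwrite("pics/t3.png",cv2.convertScaleAbs(cv2.resize(im[180:340,180:390],(800,600),interpolation=2),alpha=1.8))
E
```

```text
15.4 [530.3 -78.6  48.7] [[0.001, 0.996, 0.088], [0.0, 0.088, -0.996], [-1.0, 0.001, -0.0]] [-0.2 -0.3 -0.1] 0.30117140154647104 [-0.23  0.41  1.78  0.    0.95 -0.32]
handle_grip 0.57 [281. 297.] [530.  -85.8  96. ] surf [528.7 -73.3 115.3]
fence_face 0.71 [488. 120.] [641.    7.9  45. ] surf [639.1   7.9  47.7]
carton_face 0.37 [281. 296.] [ 532.1 -108.    60. ] surf [529.1 -73.2 113.9]
handle_grip 0.81 538 z 106.1 [527.4 -55.  105.3] [529.3 -76.9] [14.  54.3] 5.2
fence 0.74 4151 z 80.8 [597.3  -5.1  80.7] [597.7  -5.4] [113.3   8.4] 12.9
rail 0.93 14918 z 20.1 [513.6   1.6  20.2] [596.1 -52.8] [201.1 267.5] 10.5
```

View pics/t3.png

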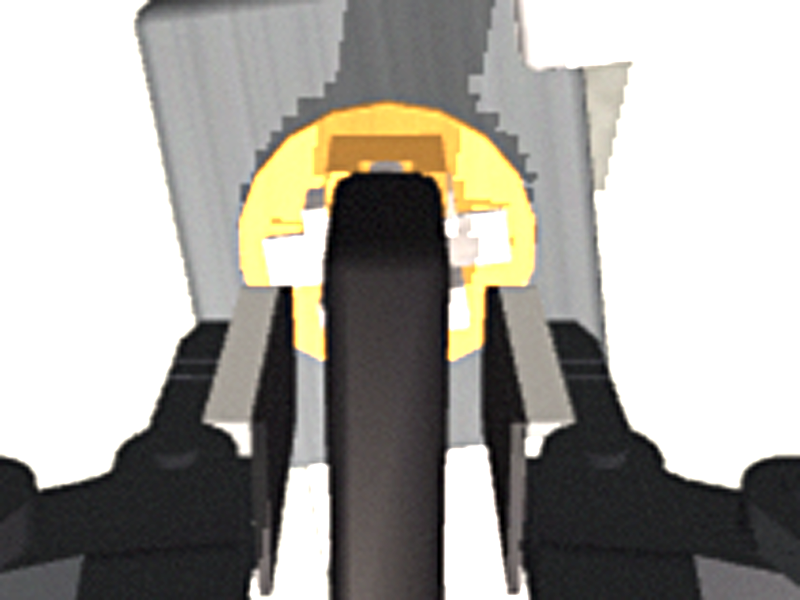

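Request:
{"fn": "apply_moves", "kwargs": {
  "commands": [
    {"fingers":1,"linear":[0,0,0],"twist":0},
    {"fingers":1,"linear":[0,0,0],"twist":0},
    {"fingers":1,"linear":[0,0,0],"twist":0},
    {"fingers":1,"linear":[0,0,0],"twist":0},
    {"fingers":1,"linear":[0,0,0],"twist":0}
  ]
}}

```text
clock: 16.27
tcp_pos: [530.1, -78.9, 48.5]
tcp_rot: [[0.0, 0.996, 0.088], [-0.0, 0.088, -0.996], [-1.0, 0.0, 0.0]]
wrist_force: [-0.1, -0.4, 1.6]
grip_width: 0.154
```

Request:
{"fn": "apply_moves", "kwargs": {
  "commands": [
    {"fingers":1,"linear":[0,-0.0026,-0.02],"twist":0},
    {"fingers":1,"linear":[0,-0.0052,-0.04],"twist":0},
    {"fingers":1,"linear":[0,-0.0066,-0.05],"twist":0},
    {"fingers":1,"linear":[0,-0.0066,-0.05],"twist":0},
    {"fingers":1,"linear":[0,-0.0066,-0.05],"twist":0}
  ]
}}

```text
clock: 16.68
tcp_pos: [525.6, -58.8, 48.5]
tcp_rot: [[0.001, 0.996, 0.088], [-0.001, 0.088, -0.996], [-1.0, 0.0, 0.001]]
wrist_force: [0.2, -4.3, 0.3]
grip_width: 0.156
```

Request:
{"fn": "apply_moves", "kwargs": {
  "commands": [
    {"fingers":1,"linear":[0,-0.0066,-0.05],"twist":0},
    {"fingers":1,"linear":[0,-0.0066,-0.05],"twist":0},
    {"fingers":1,"linear":[0,-0.0066,-0.05],"twist":0},
    {"fingers":1,"linear":[0,-0.0066,-0.05],"twist":0},
    {"fingers":1,"linear":[0,-0.0066,-0.05],"twist":0}
  ]
}}

```text
clock: 17.1
tcp_pos: [519.8, -33.1, 48.5]
tcp_rot: [[0.0, 0.996, 0.088], [-0.0, 0.088, -0.996], [-1.0, 0.0, 0.0]]
wrist_force: [-0.1, -4.6, 2.2]
grip_width: 0.157
```

Request:
{"fn": "apply_moves", "kwargs": {
  "commands": [
    {"fingers":1,"linear":[0,-0.0066,-0.05],"twist":0},
    {"fingers":1,"linear":[0,-0.0066,-0.05],"twist":0},
    {"fingers":1,"linear":[0,-0.0066,-0.05],"twist":0},
    {"fingers":1,"linear":[0,-0.0066,-0.05],"twist":0},
    {"fingers":1,"linear":[0,-0.0066,-0.05],"twist":0}
  ]
}}

```text
clock: 17.52
tcp_pos: [514.3, -8.5, 48.5]
tcp_rot: [[0.0, 0.996, 0.088], [-0.0, 0.088, -0.996], [-1.0, 0.0, 0.0]]
wrist_force: [0.3, -4.6, 2.4]
grip_width: 0.151
```

Request:
{"fn": "apply_moves", "kwargs": {
  "commands": [
    {"fingers":1,"linear":[0,-0.0052,-0.04],"twist":0},
    {"fingers":1,"linear":[0,-0.0026,-0.02],"twist":0},
    {"fingers":1,"linear":[0,0,0],"twist":0},
    {"fingers":1,"linear":[0,0,0],"twist":0}
  ]
}}

```text
clock: 17.85
tcp_pos: [512.8, -2.1, 48.4]
tcp_rot: [[-0.0, 0.996, 0.088], [0.001, 0.088, -0.996], [-1.0, -0.0, -0.002]]
wrist_force: [-0.4, -0.0, 5.0]
grip_width: 0.156
```

```bash
python3 look.py u; cat > gap.py <<'E'
from h import *
import sys
n=np.array([-.218,.976,0]);x=np.array([.976,.218,0])
st=robot.state()
for nm in("top","wrist","side"):
    p=robot.read_camera(nm);T=cam2world(p,st);C=cloud(p,T);X=C@x;Y=C@n;Z=C[...,2]
    cv2.imwrite(f"pics/{sys.argv[1]}_{nm}.png",p["image"])
    a=(Z>74)&(Z<86)&(X>545)&(X<680)&(Y>-90)&(Y<-30)
    b=(Z>114)&(Z<127)&(X>545)&(X<700)&(Y>-70)&(Y<150)
    w=(Z>85)&(Z<112)&(X>560)&(X<700)&(Y>-60)&(Y<-20)
    print(nm,"fence",a.sum(),np.percentile(Y[a],[2,50,98]) if a.any() else"","carton",b.sum(),np.percentile(Y[b],[.5,1,99,99.5]) if b.any() else"","wall",w.sum(),np.percentile(Y[w],[5,50,95]) if w.any() else "")
E
python3 gap.py u
```

```text
17.85 [512.8  -2.1  48.4] [[-0.0, 0.996, 0.088], [0.001, 0.088, -0.996], [-1.0, -0.0, -0.002]] [-0.4 -0.   5. ] 0.1563887284956868 [-0.09  0.38  1.83  0.    0.93 -0.18]
handle_grip 0.59 [283. 296.] [513.6  -8.4  96. ] surf [512.    4.2 115.3]
fence_face 0.62 [492. 117.] [625.1  86.1  45. ] surf [632.   87.   33.5]
handle_grip 0.8 486 z 105.2 [509.8  24.9 104.8] [5.121e+02 4.000e-01] [14.  53.2] 5.1
fence 0.78 4232 z 80.9 [580.2  71.6  80.7] [580.   71.1] [112.2   8.3] 12.7
carton 0.96 19653 z 120.1 [558.7  99.9 120. ] [561.8 102.8] [63.2 34.6] 12.7
rail 0.62 13802 z 20.2 [493.7  87.9  20.2] [578.5  26.1] [191.2 271.1] 12.8
top fence 25 [-60.78732017 -56.78266685 -46.271129  ] carton 2096 [-38.59679825 -37.62212689 138.22312505 139.1097727 ] wall 19 [-39.66867171 -34.97201434 -26.35393296]
wrist fence 3625 [-61.03090972 -56.74404902 -53.25244424] carton 16867 [-39.17174659 -39.01325103  -9.74700497  -9.1637262 ] wall 0 
side fence 6 [-62.21547168 -57.60703852 -52.88399878] carton 2738 [-37.6847332  -36.58956967 140.43051357 140.95272904] wall 0
```

View pics/u.png

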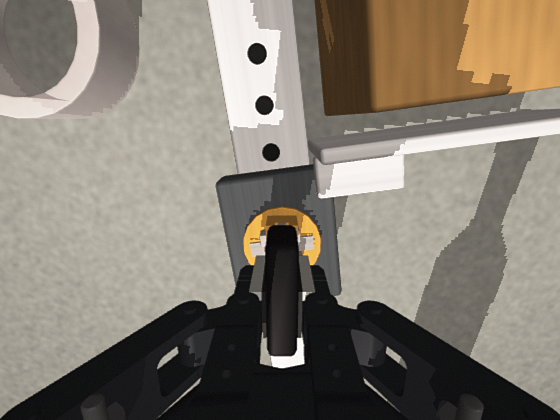

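Request:
{"fn": "apply_moves", "kwargs": {
  "commands": [
    {"fingers":1,"linear":[-0.003,-0.004,-0.03],"twist":0},
    {"fingers":1,"linear":[0,-0.004,-0.03],"twist":0},
    {"fingers":1,"linear":[0,-0.0026,-0.02],"twist":0},
    {"fingers":1,"linear":[0,-0.0013,-0.01],"twist":0},
    {"fingers":1,"linear":[0,0,0],"twist":0}
  ]
}}

```text
clock: 18.87
tcp_pos: [511.2, 5.5, 48.6]
tcp_rot: [[0.0, 0.996, 0.089], [-0.001, 0.089, -0.996], [-1.0, 0.0, 0.001]]
wrist_force: [0.4, -3.6, -0.7]
grip_width: 0.153
```

```bash
python3 gap.py v
```

```text
top fence 19 [-53.49919447 -48.53195499 -39.52352416] carton 2071 [-38.31857238 -36.89847767 138.42873278 139.22043   ] wall 11 [-39.58116305 -39.48681335 -22.14739239]
wrist fence 3616 [-53.11279171 -48.80600792 -45.33302464] carton 21240 [-39.16144184 -38.91458441  -1.66778238  -1.04815453] wall 0 
side fence 1 [-52.47832777 -52.47832777 -52.47832777] carton 2726 [-37.60830962 -36.55290443 140.65066056 141.20621919] wall 0
```

Request:
{"fn": "apply_moves", "kwargs": {
  "commands": [
    {"fingers":1,"linear":[0,-0.0013,-0.01],"twist":0},
    {"fingers":1,"linear":[0,-0.0013,-0.01],"twist":0},
    {"fingers":1,"linear":[0,-0.0013,-0.01],"twist":0},
    {"fingers":1,"linear":[0,0,0],"twist":0},
    {"fingers":1,"linear":[0,0,0],"twist":0}
  ]
}}

```text
clock: 19.43
tcp_pos: [510.4, 8.9, 48.6]
tcp_rot: [[-0.0, 0.996, 0.088], [0.0, 0.088, -0.996], [-1.0, -0.0, -0.0]]
wrist_force: [1.6, -3.4, -2.7]
grip_width: 0.155
```

Request:
{"fn": "apply_moves", "kwargs": {
  "commands": [
    {"fingers":1,"linear":[0,-0.0007,-0.005],"twist":0},
    {"fingers":1,"linear":[0,-0.0007,-0.005],"twist":0}
  ]
}}

```text
clock: 19.6
tcp_pos: [510.2, 9.7, 48.6]
tcp_rot: [[-0.0, 0.996, 0.088], [-0.0, 0.088, -0.996], [-1.0, -0.0, 0.0]]
wrist_force: [0.7, -4.0, -2.9]
grip_width: 0.156
```

```bash
python3 gap.py w
```

```text
top fence 16 [-48.89506975 -44.96336496 -40.09559361] carton 2039 [-37.76092824 -35.90128748 138.01396149 138.98449248] wall 9 [-39.73573753 -39.42241559 -29.12564224]
wrist fence 1901 [-48.94883954 -46.48569099 -43.81910142] carton 23483 [-39.16211423 -38.88678849   2.54527336   3.22267519] wall 0 
side fence 0  carton 2725 [-37.58306228 -36.61426273 140.58325414 140.98717172] wall 0
```

View pics/w_wrist.png

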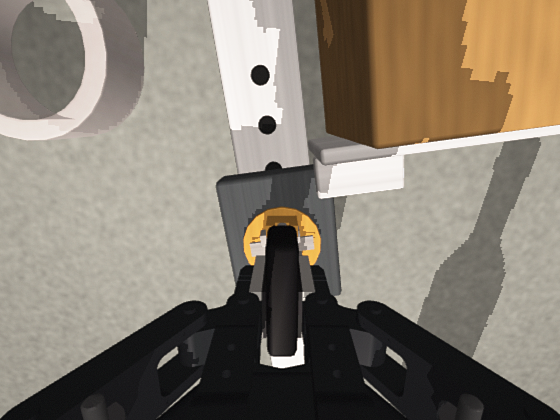

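Request:
{"fn": "apply_moves", "kwargs": {
  "commands": [
    {"fingers":1,"linear":[0,-0.0007,-0.005],"twist":0},
    {"fingers":1,"linear":[0,0,0],"twist":0}
  ]
}}

```text
clock: 19.92
tcp_pos: [510.1, 10.2, 48.6]
tcp_rot: [[-0.0, 0.996, 0.088], [0.0, 0.088, -0.996], [-1.0, -0.0, -0.0]]
wrist_force: [0.7, -3.4, -4.8]
grip_width: 0.152
```

Request:
{"fn": "apply_moves", "kwargs": {
  "commands": [
    {"fingers":1,"linear":[0,-0.0007,-0.005],"twist":0},
    {"fingers":1,"linear":[0,0,0],"twist":0}
  ]
}}

```text
clock: 20.08
tcp_pos: [509.9, 10.7, 48.6]
tcp_rot: [[-0.0, 0.996, 0.088], [0.0, 0.088, -0.996], [-1.0, -0.0, -0.0]]
wrist_force: [1.6, -2.7, -3.4]
grip_width: 0.157
```

Request:
{"fn": "apply_moves", "kwargs": {
  "commands": [
    {"fingers":1,"linear":[0,-0.0005,-0.004],"twist":0},
    {"fingers":1,"linear":[0,0,0],"twist":0}
  ]
}}

```text
clock: 20.25
tcp_pos: [509.8, 11.1, 48.6]
tcp_rot: [[-0.0, 0.996, 0.088], [0.0, 0.088, -0.996], [-1.0, -0.0, -0.0]]
wrist_force: [1.0, -4.6, -3.3]
grip_width: 0.154
```

Request:
{"fn": "apply_moves", "kwargs": {
  "commands": [
    {"fingers":1,"linear":[0,-0.0005,-0.004],"twist":0},
    {"fingers":1,"linear":[0,0,0],"twist":0}
  ]
}}

```text
clock: 20.42
tcp_pos: [509.8, 11.4, 48.7]
tcp_rot: [[-0.0, 0.996, 0.088], [-0.0, 0.088, -0.996], [-1.0, -0.0, 0.0]]
wrist_force: [2.0, -5.1, -3.4]
grip_width: 0.152
```

Request:
{"fn": "apply_moves", "kwargs": {
  "commands": [
    {"fingers":1,"linear":[0,-0.0004,-0.003],"twist":0},
    {"fingers":1,"linear":[0,0,0],"twist":0}
  ]
}}

```text
clock: 20.58
tcp_pos: [509.8, 11.4, 48.7]
tcp_rot: [[0.0, 0.996, 0.088], [-0.001, 0.088, -0.996], [-1.0, 0.0, 0.001]]
wrist_force: [1.3, -5.4, -5.6]
grip_width: 0.15
```

```bash
python3 gap.py x; python3 - <<'E'
from h import *
im=cv2.imread("pics/x_wrist.png");cv2.imwrite("pics/x2.png",cv2.resize(im[90:210,300:460],(800,600),interpolation=2))
st=robot.state();print(np.round(st["wrist_force"],1),np.round(st["tcp_pos"],2))
E
```

```text
top fence 13 [-47.21891589 -42.43948416 -39.56884592] carton 2037 [-37.71126193 -35.65851725 138.1604853  138.96069771] wall 7 [-42.08200456 -39.49654337 -27.75902055]
wrist fence 964 [-47.28760026 -45.90403981 -43.46863069] carton 24283 [-39.03966267 -38.69758157   4.30140941   4.94513404] wall 0 
side fence 0  carton 2733 [-37.46795364 -36.44523219 140.54226339 140.89866769] wall 0 
[ 1.4 -6.1 -5.8] [509.8   11.42  48.67]
```

View pics/x2.png

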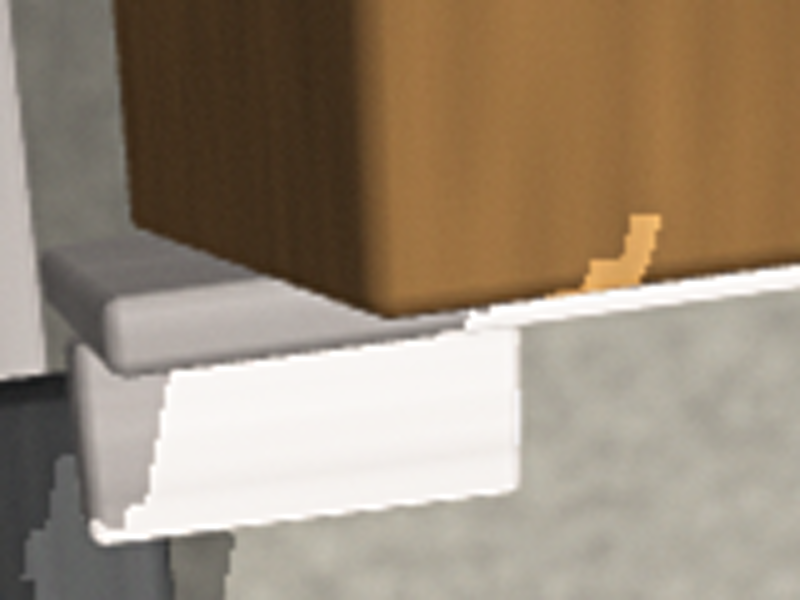

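Request:
{"fn": "apply_moves", "kwargs": {
  "commands": [
    {"fingers":1,"linear":[0,-0.0004,-0.003],"twist":0},
    {"fingers":1,"linear":[0,0,0],"twist":0},
    {"fingers":1,"linear":[0,0,0],"twist":0}
  ]
}}

```text
clock: 20.98
tcp_pos: [509.8, 11.4, 48.7]
tcp_rot: [[0.0, 0.996, 0.089], [-0.001, 0.089, -0.996], [-1.0, 0.0, 0.001]]
wrist_force: [2.3, -5.7, -5.1]
grip_width: 0.156
```

Request:
{"fn": "apply_moves", "kwargs": {
  "commands": [
    {"fingers":1,"linear":[0,-0.0005,-0.004],"twist":0},
    {"fingers":1,"linear":[0,0,0],"twist":0},
    {"fingers":1,"linear":[0,0,0],"twist":0}
  ]
}}

```text
clock: 21.23
tcp_pos: [509.8, 11.4, 48.7]
tcp_rot: [[0.0, 0.996, 0.089], [-0.002, 0.089, -0.996], [-1.0, 0.0, 0.002]]
wrist_force: [2.1, -7.2, -4.1]
grip_width: 0.156
```

Request:
{"fn": "apply_moves", "kwargs": {
  "commands": [
    {"fingers":1,"linear":[0.003,0,0],"twist":0},
    {"fingers":1,"linear":[0,0,0],"twist":0},
    {"fingers":1,"linear":[0,0,0],"twist":0}
  ]
}}

```text
clock: 21.48
tcp_pos: [509.8, 11.4, 48.6]
tcp_rot: [[0.0, 0.996, 0.089], [-0.002, 0.089, -0.996], [-1.0, 0.0, 0.002]]
wrist_force: [1.7, -7.4, -2.2]
grip_width: 0.154
```

Request:
{"fn": "apply_moves", "kwargs": {
  "commands": [
    {"fingers":0.2,"linear":[0,0,0],"twist":0},
    {"fingers":0.2,"linear":[0,0,0],"twist":0},
    {"fingers":0.2,"linear":[0,0,0],"twist":0},
    {"fingers":0.2,"linear":[0,0,0],"twist":0},
    {"fingers":0.2,"linear":[0,0,0],"twist":0}
  ]
}}

```text
clock: 21.9
tcp_pos: [509.5, 12.9, 48.5]
tcp_rot: [[0.0, 0.996, 0.088], [0.001, 0.088, -0.996], [-1.0, 0.0, -0.001]]
wrist_force: [0.2, -0.5, -0.4]
grip_width: 0.404
```

Request:
{"fn": "apply_moves", "kwargs": {
  "commands": [
    {"fingers":0.2,"linear":[-0.05,0,0],"twist":0},
    {"fingers":0.2,"linear":[-0.2,0,0],"twist":0},
    {"fingers":0.2,"linear":[-0.25,0,0],"twist":0},
    {"fingers":0.2,"linear":[-0.2,0,0],"twist":0},
    {"fingers":0.2,"linear":[-0.1,0,0],"twist":0}
  ]
}}

```text
clock: 22.32
tcp_pos: [511.2, 12.6, 131.2]
tcp_rot: [[0.004, 0.996, 0.088], [-0.0, 0.088, -0.996], [-1.0, 0.004, 0.0]]
wrist_force: [0.8, 0.9, -0.1]
grip_width: 0.403
```

Request:
{"fn": "apply_moves", "kwargs": {
  "commands": [
    {"fingers":0.2,"linear":[-0.2,0,0],"twist":0},
    {"fingers":0.2,"linear":[-0.2,0,0],"twist":0},
    {"fingers":0.2,"linear":[0,0,0],"twist":0},
    {"fingers":0.2,"linear":[0,0,0],"twist":0}
  ]
}}

```text
clock: 22.65
tcp_pos: [510.4, 12.5, 169.3]
tcp_rot: [[0.003, 0.996, 0.088], [-0.0, 0.088, -0.996], [-1.0, 0.003, 0.0]]
wrist_force: [-0.3, 0.2, 0.2]
grip_width: 0.402
```

```bash
python3 look.py y; python3 gap.py y; python3 - <<'E'
from h import *
im=cv2.imread("pics/y.png");print(np.round(robot.state()["wrist_force"],1))
cv2.imwrite("pics/y2.png",cv2.resize(im[60:300,200:520],(800,600),interpolation=2))
E
```

```text
22.65 [510.4  12.5 169.3] [[0.003, 0.996, 0.088], [-0.0, 0.088, -0.996], [-1.0, 0.003, 0.0]] [-0.3  0.2  0.2] 0.40208785116704565 [-0.06  0.24  1.68  0.    1.22 -0.15]
handle_grip 0.73 [282. 213.] [510.2  11.4  96. ] surf [509.2  17.4 115.5]
handle_grip 0.6 109 z 109.3 [508.   32.9 107.1] [508.4  21.7] [14.  36.9] 5.2
carton 0.83 29524 z 120.3 [601.7 135.5 120.3] [607.  140.3] [170.7  88.1] 12.4
rail 0.76 11968 z 20.1 [502.8  40.8  20.1] [518.7   1. ] [ 63.6 400.5] 12.7
top fence 16 [-47.42865069 -43.60726441 -39.69375676] carton 1872 [-35.67503489 -32.6692209  138.33933853 138.94454371] wall 1 [-39.38446188 -39.38446188 -39.38446188]
wrist fence 941 [-47.02664338 -44.51584219 -42.08543966] carton 27895 [-38.65955475 -38.18061574  41.01485004  42.513342  ] wall 0 
side fence 0  carton 2732 [-38.04981627 -36.73402134 140.56613868 141.10064204] wall 0 
[0.4 0.3 1. ]
```

View pics/y2.png

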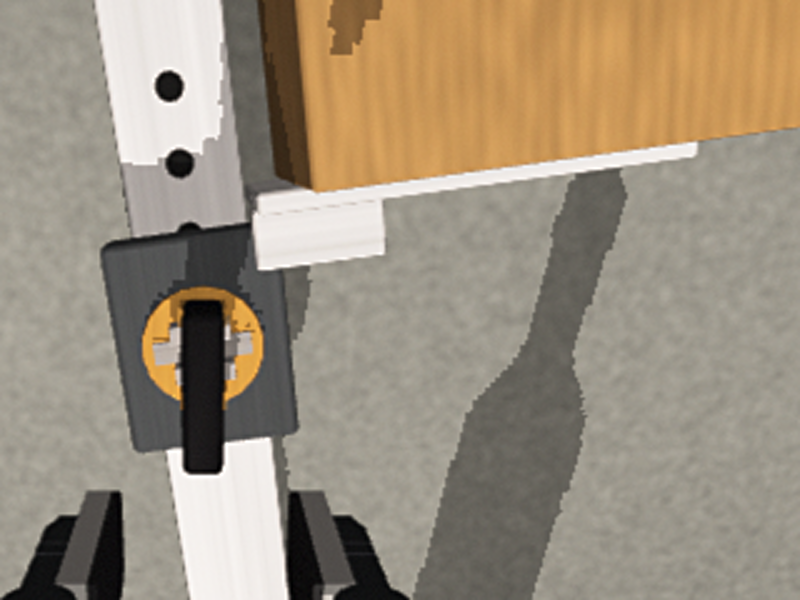

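```bash
python3 -c "
from station import robot
print(robot.close_job(), robot.state()['clock'])"
```

```text
the job is handed in; nothing more can be done
the job is handed in; nothing more can be done
```

The plunger is parked in its rest notch and the fence rests against the carton; I handed the job in at about 23 s of the 58 s allowed.

**Plunger:** I lifted the T-handle about 19.7 mm and twisted it counterclockwise about 1.44 rad. The depth image had put the notch at about 1.45 rad. I then lowered it until the spring load left the wrist at a lift of about 12 mm. With the fingers open, the bar stayed at that height. After the slide and final release its top still measured about 115 mm, which again matches a lift of 12 mm.

**Fence:** I slid it about 92 mm along the rail, finishing in steps of 0.5 mm or less. It stopped moving when the push reached 6 to 7.5 N, against about 4.5 N while sliding, so it pressed on the carton with only about 3 N. I then let go and backed straight up.

**Last checks:**
- The fence face and carton face agree to within about 0.5 mm, which is below the calibration error of about 2 mm, so contact rests mainly on the felt force.
- The top camera shows the carton's far edge unchanged to within 0.2 mm.
- The wrist force is about zero.

**What disagreed:** The real fingertips sit about 40 mm short of the reported TCP. My first grasp therefore closed on air above the bar without touching anything; I corrected for the offset and regripped. When the grip opened, the fingers sprang about 1.5 mm forward along the bar, and the pictures afterwards show no effect on the fence or carton.

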